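Pack a wheel-nut service kit and leave it under the magnifier

ROBOT

A 6-joint arm with a two-finger parallel gripper is mounted at the origin on the work surface. World frame = base frame: x ahead of the robot, y to its left, z up, the work surface at z = 0. Lengths are in m, angles in rad, forces in N, time in s.
With the tool pointing down it reaches from about 0.3 to 0.775 m from the base axis. Payload 14.6 kg.
Tool frame: the origin (TCP) lies on the centre line of the jaws, within the pads' length; the fingertips stand 19 mm ahead of it and the grasp point (between the pads) is the TCP; z points along the fingers, y is the line along which they close (so a half turn about z gives the same grasp; the last joint's range is limited). The gripper opens to 94 mm and grips with 3 to 60 N. Pads are 16 mm wide; open, the fingers measure 119 mm over their backs; the gripper's body (75 mm by 177 mm) begins 78 mm behind the grasp point.
Start: joints at [1.052, 0.3, 1.521, -0, 1.321, -0.067], TCP at [0.24, 0.495, 0.224] pointing down, gripper open.
Joint ranges: [-3.03, 3.03], [-0.79, 2.21], [0.23, 2.52], [-1.04, 4.18], [0, 3.07], [-2.55, 2.55]. Speed limits (rad/s): [2.22, 2.22, 2.57, 3.14, 3.14, 3.14].

INTERFACE

Orientations are given as [roll, pitch, yaw] about the fixed x, y, z axes, in that order (R = Rz(yaw) Ry(pitch) Rx(roll)).
In Python, from station import get_obs, camera, workorder gives the robot as it stands.
- The arm moves only by the tool play_rows, never from a script. Its argument "motion" is a list that holds one entry, the list of rows, each a list of 7 numbers: the shift along the tool's x, y, z as a fraction of full scale, then the turn, a rotation vector about the tool's x, y, z as a fraction of full scale, then the opening, from -1 (shut) to 1 (fully open). In form: [[[x, y, z, ax, ay, az, grip], ...]]. A call has 1 to 10 rows; each row is the pose to reach, as a shift and turn from the pose commanded when the call began, along the tool's axes at that moment, turning the shorter way round; what a row does not reach only later rows make up. Full scale, the value 1, is 0.25 m for a shift and 2 pi rad for a turn. A row lasts 1/10 s, in which the tool goes at most 50 mm and 8.59 degrees, less where a joint would pass 70% of its speed; a pose out of reach is approached as far as the arm can. A call with a number of a shift or a turn outside -1 to 1 is refused whole. A call with a gripper value outside its range is refused whole. The fingers move at their own pace and stop on an object; "grip_force" is the grip in N (left out, the last holds). Time passes only in rows, so rows that repeat a pose let the fingers close. It gives the time, the measured TCP pose, the force, the opening and the grip force at its end, in the units of the state.
- get_obs(): the state, without advancing time (a new reading comes with each control period).
- camera(name): name is "scene" or "top" or "wrist"; returns a dict with "frame" (384x512x3 uint8, red, green, blue), "z_map" (384x512 float32, m along the optical axis (not along the pixel's ray), 0 where there is no reading), "camera_matrix" (3x3 intrinsics, pixels), "T" (4x4, takes a point from camera to world coordinates); the wrist camera has in their place "T_tool_cam" (4x4, takes a point from camera to tool coordinates, whose origin is the TCP and whose axes are the flange's). Camera axes: x right, y up, looking along -z (the intrinsics and any distortion apply to the point x, -y, -z); pixel columns grow to the right and rows downward; lengths in m; the calibration is good to about 2 mm. The wrist camera is an equidistant fisheye: a pixel r from the principal point sees the ray r / f radians off the axis. A picture is of the moment at which its call begins: read the wrist's pose just before it.
- workorder.hand_in(): hands the job in; it is judged then, once.
The state is a dict: "time_s": time; "qpos": joint angles; "joint_vel": joint speeds; "tau": joint torques, N m; "ee_pos": TCP position; "eef_rot": TCP orientation; "force": force on the tool from outside, world axes, zero at the start; "moment": the same for the moment, N m; "grip_width": finger opening in m; "grip_force": force on a finger pad.
Only numpy, scipy, OpenCV 4.12 (cv2) and the standard library are available. Lean on these libraries where they do the work, as an engineer would, in place of code of your own. Each camera call takes 0.05 s, during which the arm holds its last target. There are 200 camera calls.

TASK

Swing the magnifier arm clear of the closed kit case, then lift the case's lid right back until it rests open on its stop. Tip the wheel nuts from the metal cup into the case's narrow compartment, stand the empty cup upright back on its round mat, and put all the small cartons on the floor of the wide compartment. Finally, with everything packed, swing the magnifier back over the middle of the open case for the checker, and leave the spray bottle, mug and tape roll where they are.

Things in the scene. Friction and masses are not known exactly. Their poses are not given: they have to be found in the camera images.
- case: grey metal kit case, fixed to the bench, outside 160 (x) x 340 (y) x 60 (z) mm, walls and floor 5 mm; origin at the centre of its underside, x towards the hinge side, z up. A divider 45 mm high splits it at y = -62.5 mm: the narrow compartment (100 mm inside) lies at -y, the wide one (225 mm inside) at +y, both 150 mm inside along x
- case_lid (a joint): lid hinge, rad: 0 closed, grows as the lid lifts, about 1.9 on its stop; the lid falls shut if let go below about 1.5 and falls open beyond about 1.6
- case_lid_handle (a point): centre of the head of the lid's black knob, 35 mm off the lid's outer face (lid 6 mm thick), 130 mm from the hinge and 30 mm from the free edge, in the middle of the lid's width; knob head 28 mm across and 16 mm high on a 12 mm neck; the lid moves with it, its z pointing out of the outer face
- case_lid_hinge (a point): point on the hinge axis (the case's y axis) at the middle of the far (+x) rim
- lamp_post: foot of the magnifier stand, fixed: disc 100 mm wide and 18 mm high with a 22 mm post up to 243 mm; origin under its centre
- lamp_arm (a joint): swing of the magnifier arm about the vertical post, rad: 0 has the head over the case, growing clockwise seen from above as it swings away on the robot's side, limits -0.15 and 1.45; it stays where it is left
- lamp_pivot (a point): point on the vertical swing axis at the height of the arm (250 mm)
- lamp_head (a point): centre of the round white-rimmed magnifier, 122 mm wide, 18 mm thick, 250 mm up, 318 mm from the pivot
- lamp_grip (a point): on the black upright grip on top of the arm, 220 mm from the pivot: a round stub 18 mm across reaching from 258 to 313 mm above the bench; this point lies on its axis at 295 mm; x points from the pivot to the head
- mat: round black rubber mat, 110 mm across and 4 mm thick, fixed to the bench; origin at the centre of its underside
- cup: open metal cup, 75 mm tall, 58 mm across at the foot and 68 mm at the rim, wall 3 mm, floor 5 mm thick, loose, 150 g; origin at the centre of its underside, z towards the mouth
- cup_rim (a point): centre of the cup's mouth
- nut0: steel wheel nut, hexagonal, 21 mm across the corners (18 mm across the flats), 16 mm high, 25 g, at the start in the cup; origin at the centre of one hexagonal face
- nut1: steel wheel nut, hexagonal, 21 mm across the corners (18 mm across the flats), 16 mm high, 25 g, at the start in the cup; origin at the centre of one hexagonal face
- nut2: steel wheel nut, hexagonal, 21 mm across the corners (18 mm across the flats), 16 mm high, 25 g, at the start in the cup; origin at the centre of one hexagonal face
- nut3: steel wheel nut, hexagonal, 21 mm across the corners (18 mm across the flats), 16 mm high, 25 g, at the start in the cup (may be absent); origin at the centre of one hexagonal face
- nut4: steel wheel nut, hexagonal, 21 mm across the corners (18 mm across the flats), 16 mm high, 25 g, at the start in the cup (may be absent); origin at the centre of one hexagonal face
- nut5: steel wheel nut, hexagonal, 21 mm across the corners (18 mm across the flats), 16 mm high, 25 g, at the start in the cup (may be absent); origin at the centre of one hexagonal face
- carton0: small cardboard carton, 36 (x) x 52 (y) x 42 (z) mm, about 120 g, standing loose on the bench (may be absent); origin at the centre of its underside
- carton1: small cardboard carton, 36 (x) x 52 (y) x 42 (z) mm, about 120 g, standing loose on the bench (may be absent); origin at the centre of its underside
- carton2: small cardboard carton, 36 (x) x 52 (y) x 42 (z) mm, about 120 g, standing loose on the bench (may be absent); origin at the centre of its underside
- spray: spray bottle, 56 mm across and 170 mm tall, a bystander; origin at the centre of its underside
- mug: white mug, 80 mm across and 90 mm tall, a bystander; origin at the centre of its underside
- tape: roll of clear tape lying flat, 100 mm across and 24 mm high, a bystander; origin at the centre of its underside
Not all that is in view belongs to the job. Leave any green look-alike of the carton1 alone.

How it is judged:
By the outcome, as a careful person would: the job done as asked, in the order asked, and still so for the second after the job is handed in, with the robot touching nothing.
Of carton0, carton1, carton2 only 2 to 3 are there at a start; the rules pass over those that are not, and their reading is None.
Of nut3, nut4, nut5 only 1 to 3 are there at a start; the rules pass over those that are not, and their reading is None.
At some moment in a run one of carton0, carton1, carton2, cup may be knocked a few centimetres aside while the robot is not near it.
It also fails if it takes over 210 s, if anything falls off the work surface, if the arm or the gripper's body presses on something with over 40 N, if the wrist force passes 120 N, or if a joint passes its speed limit or range.

## Working session

There is one attempt and no reset: what is moved stays moved. The work goes in short steps, Python scripts to look and compute and a tool call to move; the robot and the scene stay as the last step left them, time stands still between calls to the robot, and variables do not carry over. Pictures are saved under pics/ and viewed, at most 14 in all, crops included, and the job is handed in when it is done.

Besides the shell and the picture viewer there is one more tool, called in YAML: its name, and indented under it one key for each argument. play_rows: Moves the arm, as the interface text tells. Its arguments: {"type":"object","properties":{"motion":{"type":"array"},"grip_force":{"type":"number"}},"required":["motion"]}

```bash
mkdir -p pics; ls
cat > h.py <<'E'
import numpy as np, cv2
from station import get_obs, camera, workorder
def cloud(c):
    K=c["camera_matrix"];z=c["z_map"];v,u=np.mgrid[0:384,0:512]
    x=(u-K[0,2])/K[0,0]*z;y=(v-K[1,2])/K[1,1]*z
    P=np.stack([x,-y,-z,np.ones_like(z)],-1)@c["T"].T
    P=P[...,:3];P[z==0]=np.nan
    return P
def save(n,c,s=1.5): cv2.imwrite(f"pics/{n}.png",cv2.resize(c["frame"][...,::-1],None,fx=s,fy=s))
E
python3 - <<'E'
from h import *
for n in("scene","top"):
    c=camera(n);save(n+"0",c);np.savez(n+"0",**c);print(c["camera_matrix"],c["T"])
print(get_obs())
E
```

```text
pics
[[447.60627264   0.         250.93161977]
 [  0.         447.60627264 186.72362097]
 [  0.           0.           1.        ]] [[-0.06518041 -0.64220081  0.7637602   1.50305068]
 [ 0.9978706  -0.04379288  0.04833689  0.04565184]
 [ 0.00240527  0.76528446  0.64368774  1.01008614]
 [ 0.          0.          0.          1.        ]]
[[369.92274079   0.         254.37556828]
 [  0.         369.92274079 193.19363366]
 [  0.           0.           1.        ]] [[-0.02707403  0.99842999 -0.04903625  0.46872369]
 [-0.9994921  -0.02621277  0.01812251 -0.02151752]
 [ 0.01680868  0.04950199  0.99863258  1.27929612]
 [ 0.          0.          0.          1.        ]]
{'time_s': 0.1, 'qpos': array([ 1.05241374e+00,  3.00411217e-01,  1.52146714e+00, -1.38330522e-05,
        1.32071901e+00, -6.65980905e-02]), 'joint_vel': array([-4.78863934e-04, -2.86147786e-03, -1.07037843e-03, -2.34735935e-05,
       -2.36006798e-03,  7.47783967e-04]), 'tau': array([ 3.55137690e-04, -5.32654738e+01, -3.53284836e+01,  7.08750682e-02,
        2.35010160e-02, -8.40348821e-05]), 'ee_pos': array([0.24001955, 0.49464129, 0.22396737]), 'eef_rot': array([-3.14058927e+00, -5.34932834e-05,  2.68981157e+00]), 'force': array([-0.35178658,  0.12259309, -0.93809451]), 'moment': array([ 0.00401081, -0.01490473, -0.0285455 ]), 'grip_force': 0.0, 'grip_width': 0.09418996700603514}
```

View pics/scene0.png

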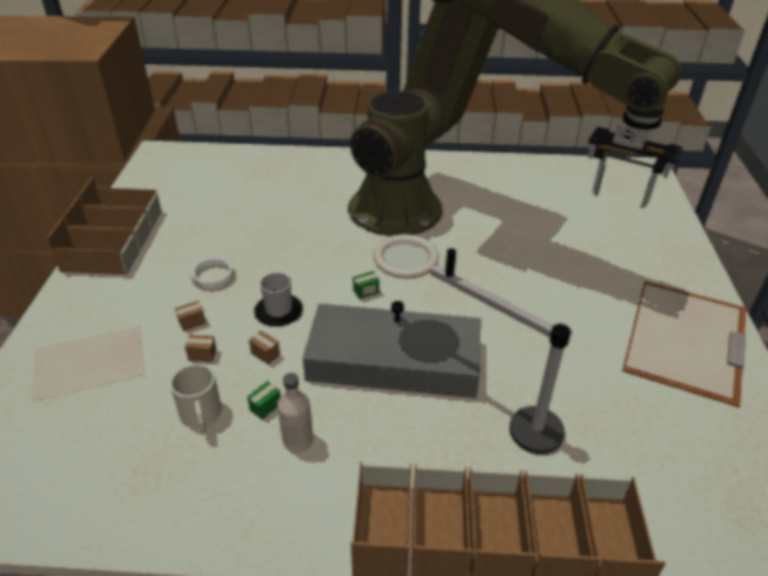

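View pics/top0.png

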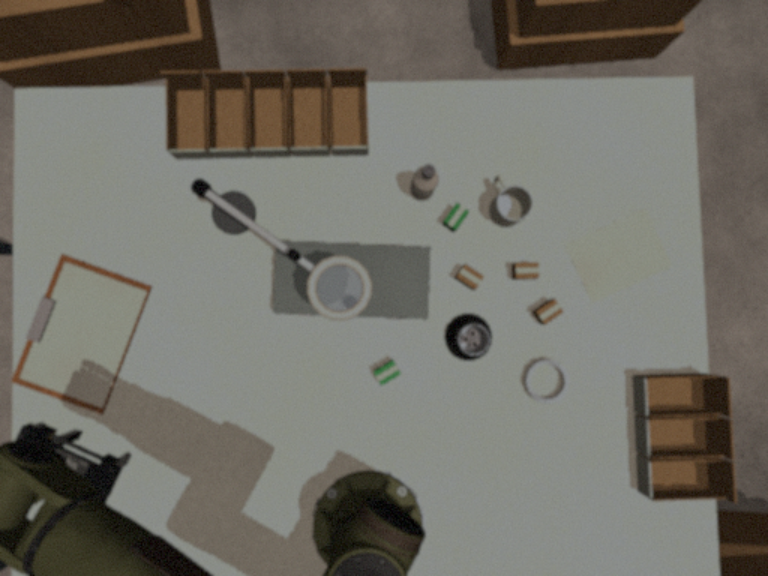

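The scene view is taken from the far side, looking back at the robot; in the top view, up is +x and left is +y.

- **Brown cartons:** three, at top-picture pixels (468,277), (525,270) and (547,311). They match the description.
- **Green look-alikes:** (455,217) and (386,371). I will leave these alone.
- **Other items:** the cup is on its mat at (470,337), and the lamp head at (338,287) is over the closed case. The knob is on the robot side.

Next I'll measure positions.

```bash
cat > m.py <<'E'
from h import *
def blobs(c,P,mask,amin=25):
    n,l,s,ce=cv2.connectedComponentsWithStats(mask.astype(np.uint8))
    for i in range(1,n):
        if s[i,4]<amin: continue
        q=P[l==i];q=q[~np.isnan(q[:,0])]
        if len(q)<5: continue
        r=cv2.minAreaRect((q[:,:2]*1000).astype(np.float32))
        yield dict(pix=ce[i].round(),n=s[i,4],med=np.median(q,0).round(4),lo=np.percentile(q,3,0).round(3),hi=np.percentile(q,97,0).round(3),rect=[np.round(a,1) for a in r],q=q)
def show(name,c,P,m,amin=25):
    print("==",name)
    for b in blobs(c,P,m,amin): print(*[b[k] for k in("pix","n","med","lo","hi","rect")])
def hsv(c): return cv2.cvtColor(c["frame"],cv2.COLOR_RGB2HSV)
E
python3 - <<'E'
from m import *
for n in("top","scene"):
    c=dict(np.load(n+"0.npz"));P=cloud(c);H=hsv(c);z=P[...,2]
    R=(P[...,0]>0.25)&(P[...,0]<0.95)&(P[...,1]>-.5)&(P[...,1]<.5)
    print("#####",n)
    show("table",c,P,R&(abs(z)<.012),2000)
    br=(H[...,0]<18)&(H[...,1]>90)
    show("brown top",c,P,R&br&(z>.03)&(z<.055)&(P[...,0]<.75),15)
    show("case top",c,P,R&(z>.05)&(z<.08)&(H[...,2]<150),300)
    show("rims 65-90",c,P,R&(z>.07)&(z<.1),15)
    show("lamp",c,P,R&(z>.225)&(z<.275),15)
    show("grip",c,P,R&(z>.285)&(z<.33),5)
    show("black mat",c,P,R&(z<.02)&(H[...,2]<60),40)
    show("spray",c,P,R&(z>.12)&(z<.2),15)
    show("low .015-.03",c,P,R&(z>.012)&(z<.03),60)
E
```

```text
##### top
== table
[241. 180.] 45476 [ 0.5805 -0.0129 -0.001 ] [ 0.266 -0.476 -0.006] [0.921 0.477 0.004] [array([600.,   0.]), array([ 700., 1000.]), np.float64(0.0)]
== brown top
[349. 176.] 29 [ 0.5788 -0.3656  0.0406] [ 0.575 -0.39   0.034] [ 0.583 -0.346  0.044] [array([ 578.7, -369.7]), array([ 8.5, 48. ]), np.float64(2.2)]
[315. 181.] 25 [ 0.5654 -0.2493  0.0411] [ 0.555 -0.263  0.037] [ 0.579 -0.232  0.043] [array([ 566.8, -247.5]), array([44.3,  5.1]), np.float64(54.0)]
[310. 187.] 42 [ 0.5454 -0.2332  0.0414] [ 0.532 -0.251  0.036] [ 0.559 -0.215  0.044] [array([ 545.2, -232.7]), array([46.1,  9.5]), np.float64(56.6)]
[350. 184.] 29 [ 0.5528 -0.3668  0.0407] [ 0.551 -0.391  0.032] [ 0.557 -0.346  0.046] [array([ 552.7, -368.1]), array([45. ,  9.5]), np.float64(83.0)]
[363. 205.] 41 [ 0.4805 -0.4088  0.0403] [ 0.468 -0.429  0.034] [ 0.493 -0.391  0.045] [array([ 481. , -409.2]), array([ 8.8, 47. ]), np.float64(31.3)]
[368. 211.] 23 [ 0.4598 -0.4233  0.0419] [ 0.45  -0.442  0.036] [ 0.473 -0.405  0.045] [array([ 460.1, -422.8]), array([ 5.5, 43.9]), np.float64(29.8)]
== case 
[... 7331 characters left out ...]
[0.8517 0.016  0.0213] [ 0.849 -0.017  0.013] [0.854 0.055 0.03 ] [array([851.4,  18.3]), array([76.7,  6.3]), np.float64(89.1)]
[292. 322.] 137 [0.8512 0.1097 0.02  ] [0.849 0.074 0.013] [0.854 0.147 0.029] [array([851.8, 109.7]), array([76.4,  7.2]), np.float64(89.0)]
[331. 325.] 139 [0.8516 0.2069 0.0209] [0.849 0.168 0.013] [0.877 0.239 0.029] [array([854.4, 208.5]), array([79.3, 32.5]), np.float64(65.8)]
[373. 334.] 192 [0.8524 0.3178 0.0211] [0.849 0.263 0.012] [0.943 0.329 0.029] [array([883.3, 316.3]), array([120. ,  56.2]), np.float64(35.4)]
[412. 338.] 212 [0.8535 0.4169 0.021 ] [0.849 0.358 0.013] [0.946 0.419 0.029] [array([885.5, 409. ]), array([118.4,  56.7]), np.float64(34.2)]
```

```bash
cat > plan.py <<'E'
from h import *
from scipy.spatial.transform import Rotation as Ro
import json,os
def down(yaw): return Ro.from_euler('xyz',[np.pi,0,yaw])
def cur():
    o=get_obs();return o["ee_pos"],Ro.from_euler('xyz',o["eef_rot"]),o
def rows(T,p0=None,R0=None):
    """T: list of (pos,R,grip)"""
    if p0 is None: p0,R0,_=cur()
    for p,R,g in T:
        s=R0.inv().apply(np.array(p)-p0)/.25; w=(R0.inv()*R).as_rotvec()/(2*np.pi)
        print(json.dumps([round(float(a),4) for a in [*s,*w]]+[g]))
def log():
    o=get_obs()
    with open("log.txt","a") as f: f.write(json.dumps([list(o["qpos"]),list(o["ee_pos"]),list(o["eef_rot"])])+"\n")
    print("t",o["time_s"],"q",o["qpos"].round(3),"p",o["ee_pos"].round(4),"rot",o["eef_rot"].round(3),"F",o["force"].round(1),"w",round(o["grip_width"],4),"gf",round(o["grip_force"],1))
E
python3 - <<'E'
from plan import *
log()
A=down(4.051)
rows([([.4,.3,.37],down(3.4),0),([.585,.115,.37],A,-.3)])
E
```

```text
t 0.1 q [ 1.052  0.3    1.521 -0.     1.321 -0.067] p [0.24   0.4946 0.224 ] rot [-3.141 -0.     2.69 ] F [-0.4  0.1 -0.9] w 0.0942 gf 0.0
[-0.9156, -0.4217, -0.5838, -0.0001, -0.0001, -0.113, 0]
[-1.9044, -0.7644, -0.5835, -0.0001, -0.0001, -0.2166, -0.3]
```

play_rows:
  motion:
    - [[-0.2,-0.1,-0.5838,0,0,-0.04,0],[-0.4,-0.2,-0.5838,0,0,-0.08,0],[-0.6,-0.28,-0.5838,0,0,-0.1,0],[-0.8,-0.36,-0.5838,0,0,-0.113,0],[-0.9156,-0.4217,-0.5838,0,0,-0.113,0],[-0.9156,-0.4217,-0.5838,0,0,-0.113,0],[-0.9156,-0.4217,-0.5838,0,0,-0.113,0]]

```text
time_s: 0.8
ee_pos: [0.4019, 0.2973, 0.3712]
eef_rot: [-3.141, 0.001, -2.886]
force: [0.2, 0.5, -0.9]
grip_width: 0.0475
grip_force: 0.0
```

Run:
```python
from plan import *
log()
A=down(4.051)
rows([([.585,.115,.37],A,-.3)])
```

```text
t 0.8 q [ 0.564  0.117  1.407 -0.     1.617 -1.263] p [0.4019 0.2973 0.3712] rot [-3.141e+00  1.000e-03 -2.886e+00] F [ 0.2  0.5 -0.9] w 0.0475 gf 0.0
[-0.5239, -0.891, 0.0055, -0.0001, 0.0001, -0.104, -0.3]
```

play_rows:
  motion:
    - [[-0.2,-0.3,0.0055,0,0,-0.04,0],[-0.35,-0.6,0.0055,0,0,-0.08,0],[-0.5239,-0.891,0.0055,0,0,-0.104,0],[-0.5239,-0.891,0.0055,0,0,-0.104,0],[-0.5239,-0.891,0.0055,0,0,-0.104,0],[-0.5239,-0.891,0.0055,0,0,-0.104,0],[-0.5239,-0.891,0.0055,0,0,-0.104,0]]

```text
time_s: 1.5
ee_pos: [0.585, 0.1157, 0.3675]
eef_rot: [3.14, -0.002, -2.233]
force: [-0.8, -0.4, -0.6]
grip_width: 0.0472
grip_force: 0.0
```

Run:
```python
from plan import *
log()
o=get_obs();c=camera("wrist");save("w1",c);np.savez("w1",**c,ee=o["ee_pos"],rot=o["eef_rot"]);print(c["T_tool_cam"],c["camera_matrix"])
A=down(4.051)
rows([([.585,.115,.295],A,0)])
```

```text
t 1.5 q [ 0.134  0.352  1.128 -0.     1.664 -2.345] p [0.585  0.1157 0.3675] rot [ 3.140e+00 -2.000e-03 -2.233e+00] F [-0.8 -0.4 -0.6] w 0.0472 gf 0.0
[[-2.20100003e-04  9.64860771e-01  2.62761572e-01  7.54202469e-02]
 [ 9.99999857e-01  3.40199389e-04 -4.11571117e-04 -1.41089417e-03]
 [-4.86500151e-04  2.62761444e-01 -9.64860709e-01 -1.60684964e-01]
 [ 0.00000000e+00  0.00000000e+00  0.00000000e+00  1.00000000e+00]] [[297.31863964   0.         248.77798703]
 [  0.         297.31863964 187.54020644]
 [  0.           0.           1.        ]]
[0.004, -0.0089, 0.2919, 0.0002, -0.0002, 0.0, 0]
```

View pics/w1.png

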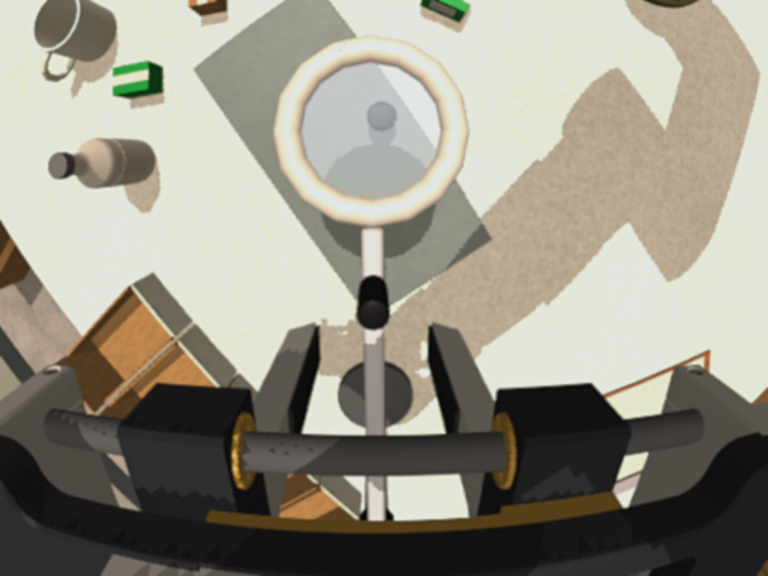

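The wrist view shows the black grip stub at (373,305), centred between the fingers at columns 310 and 435. I'll lower and close on it.

play_rows:
  motion:
    - [[0.004,-0.008,0.15,0,0,0,0],[0.004,-0.008,0.29,0,0,0,0],[0.004,-0.008,0.29,0,0,0,-0.2],[0.004,-0.008,0.29,0,0,0,-0.8],[0.004,-0.008,0.29,0,0,0,-0.8],[0.004,-0.008,0.29,0,0,0,-0.8],[0.004,-0.008,0.29,0,0,0,-0.8]]
  grip_force: 10

```text
time_s: 2.25
ee_pos: [0.5849, 0.1164, 0.2984]
eef_rot: [-3.14, 0.002, -2.23]
force: [-0.4, 0.7, 7.4]
grip_width: 0.018
grip_force: 10.0
```

Run:
```python
from plan import *
log()
p,R,o=cur()
piv=np.array([.7195,.2885]);d=p[:2]-piv;r=np.hypot(*d);a0=np.arctan2(d[1],d[0])%(2*np.pi);print("r,a",r,a0)
def arc(a):return ([piv[0]+r*np.cos(a),piv[1]+r*np.sin(a),p[2]],down(a),-.8)
rows([arc(a) for a in np.linspace(a0,2.86,21)[1:11]])
```

```text
t 2.25 q [ 0.135  0.362  1.269  0.     1.507 -2.348] p [0.5849 0.1164 0.2984] rot [-3.14e+00  2.00e-03 -2.23e+00] F [-0.4  0.7  7.4] w 0.018 gf 10.0
r,a 0.21854979956867268 4.048643509216946
[-0.0018, 0.0519, -0.0001, -0.0003, 0.0004, 0.0102, -0.8]
[-0.0067, 0.1036, -0.0002, -0.0003, 0.0004, 0.0197, -0.8]
[-0.0146, 0.155, -0.0003, -0.0003, 0.0004, 0.0291, -0.8]
[-0.0256, 0.2058, -0.0003, -0.0003, 0.0004, 0.0386, -0.8]
[-0.0395, 0.2558, -0.0004, -0.0003, 0.0004, 0.0481, -0.8]
[-0.0564, 0.3049, -0.0005, -0.0002, 0.0004, 0.0575, -0.8]
[-0.0762, 0.3529, -0.0005, -0.0002, 0.0004, 0.067, -0.8]
[-0.0989, 0.3997, -0.0006, -0.0002, 0.0004, 0.0764, -0.8]
[-0.1242, 0.445, -0.0006, -0.0002, 0.0004, 0.0859, -0.8]
[-0.1522, 0.4888, -0.0006, -0.0002, 0.0004, 0.0953, -0.8]
```

play_rows:
  motion:
    - [[-0.0018,0.052,0,0,0,0.01,-0.8],[-0.0067,0.104,0,0,0,0.0197,-0.8],[-0.0146,0.155,0,0,0,0.029,-0.8],[-0.0256,0.206,0,0,0,0.0386,-0.8],[-0.0395,0.256,0,0,0,0.048,-0.8],[-0.0564,0.305,0,0,0,0.0575,-0.8],[-0.0762,0.353,0,0,0,0.067,-0.8],[-0.0989,0.4,0,0,0,0.0764,-0.8],[-0.1242,0.445,0,0,0,0.0859,-0.8],[-0.1522,0.489,0,0,0,0.0953,-0.8]]

```text
time_s: 3.25
ee_pos: [0.5105, 0.2211, 0.2982]
eef_rot: [-3.141, 0.0, -2.831]
force: [-6.4, -3.9, 7.7]
grip_width: 0.0177
grip_force: 10.0
```

Run:
```python
from plan import *
log()
p,R,o=cur()
piv=np.array([.7195,.2885]);d=p[:2]-piv;r=np.hypot(*d);a0=np.arctan2(d[1],d[0])%(2*np.pi);print("r,a",r,a0)
r=.2185
def arc(a):return ([piv[0]+r*np.cos(a),piv[1]+r*np.sin(a),p[2]],down(a),-.8)
rows([arc(a) for a in np.linspace(a0,2.86,11)[1:11]])
```

```text
t 3.25 q [ 0.343  0.269  1.39  -0.     1.482 -1.538] p [0.5105 0.2211 0.2982] rot [-3.141  0.    -2.831] F [-6.4 -3.9  7.7] w 0.0177 gf 10.0
r,a 0.21960022416435218 3.4535489903163263
[-0.0058, 0.0519, -0.0, -0.0001, 0.0, 0.0092, -0.8]
[-0.0104, 0.1035, -0.0, -0.0001, 0.0, 0.0186, -0.8]
[-0.0179, 0.1548, -0.0001, -0.0001, 0.0, 0.028, -0.8]
[-0.0285, 0.2056, -0.0001, -0.0001, 0.0, 0.0375, -0.8]
[-0.0421, 0.2557, -0.0001, -0.0001, 0.0001, 0.0469, -0.8]
[-0.0587, 0.3048, -0.0001, -0.0001, 0.0001, 0.0564, -0.8]
[-0.0781, 0.3529, -0.0001, -0.0001, 0.0001, 0.0658, -0.8]
[-0.1004, 0.3998, -0.0002, -0.0001, 0.0001, 0.0753, -0.8]
[-0.1253, 0.4452, -0.0002, -0.0001, 0.0001, 0.0847, -0.8]
[-0.153, 0.4891, -0.0002, -0.0001, 0.0001, 0.0942, -0.8]
```

play_rows:
  motion:
    - [[-0.003,0.052,0,0,0,0.0092,-0.8],[-0.0084,0.1035,0,0,0,0.0186,-0.8],[-0.0165,0.155,0,0,0,0.028,-0.8],[-0.0275,0.2056,0,0,0,0.0375,-0.8],[-0.0415,0.256,0,0,0,0.047,-0.8],[-0.058,0.305,0,0,0,0.0564,-0.8],[-0.0775,0.353,0,0,0,0.0658,-0.8],[-0.1,0.4,0,0,0,0.0753,-0.8],[-0.125,0.445,0,0,0,0.0847,-0.8],[-0.153,0.489,0,0,0,0.094,-0.8]]

```text
time_s: 4.25
ee_pos: [0.509, 0.3502, 0.298]
eef_rot: [3.141, -0.001, 2.862]
force: [-7.1, 0.6, 5.8]
grip_width: 0.018
grip_force: 10.0
```

play_rows:
  motion:
    - [[0,0,0,0,0,0,-0.4],[0,0,0,0,0,0,0],[0,0,-0.15,0,0,0,0],[0,0,-0.3,0,0,0,0],[0,0,-0.35,0,0,0,0]]

```text
time_s: 4.75
ee_pos: [0.5102, 0.3486, 0.3885]
eef_rot: [3.138, 0.004, 2.864]
force: [0.4, -0.8, 0.5]
grip_width: 0.0465
grip_force: 0.0
```

Run:
```python
from m import *
from plan import *
log()
c=camera("top");P=cloud(c);z=P[...,2];R=(P[...,0]>0.25)&(P[...,0]<0.8)&(P[...,1]>-.5)&(P[...,1]<.5)
show("lamp",c,P,R&(z>.225)&(z<.275),15)
show("case",c,P,R&(z>.061)&(z<.07),100)
show("knob",c,P,R&(z>.085)&(z<.12)&(abs(P[...,1])<.1),3)
c=camera("scene");P=cloud(c);z=P[...,2]
R=(P[...,0]>0.25)&(P[...,0]<0.8)&(P[...,1]>-.5)&(P[...,1]<.5)
show("case",c,P,R&(z>.061)&(z<.07),100)
show("knob",c,P,R&(z>.085)&(z<.12)&(abs(P[...,1])<.1),3)
```

```text
t 4.75 q [ 0.54   0.405  1.01  -0.     1.721 -0.753] p [0.5102 0.3486 0.3885] rot [3.138 0.004 2.864] F [ 0.4 -0.8  0.5] w 0.0465 gf 0.0
== lamp
[126. 152.] 546 [0.6439 0.3109 0.2574] [0.541 0.278 0.244] [0.727 0.343 0.265] [array([630.9, 311.6]), array([ 31.2, 209.1]), np.float64(76.4)]
[114. 233.] 545 [0.4205 0.3477 0.2523] [0.379 0.323 0.248] [0.458 0.382 0.259] [array([423.3, 349.9]), array([94.5, 59.4]), np.float64(41.6)]
== case
[234. 186.] 4649 [0.5534 0.023  0.0654] [ 0.476 -0.137  0.062] [0.629 0.181 0.069] [array([552.7,  21.9]), array([340.2, 159.9]), np.float64(86.1)]
== knob
[233. 201.] 61 [0.503  0.0253 0.1078] [0.491 0.013 0.104] [0.514 0.038 0.112] [array([503.4,  25.6]), array([25.5, 25.5]), np.float64(89.1)]
== case
[263. 226.] 4242 [0.563  0.0219 0.0661] [ 0.479 -0.14   0.062] [0.634 0.179 0.069] [array([555.2,  18.8]), array([340.1, 168.1]), np.float64(86.5)]
== knob
[264. 204.] 74 [0.5102 0.0226 0.1077] [0.495 0.01  0.094] [0.519 0.034 0.112] [array([506.8,  22.1]), array([27. , 24.1]), np.float64(3.2)]
```

Run:
```python
from plan import *
A=down(3.077)
rows([([.506,.15,.35],A,0),([.5045,.0238,.16],A,0),([.5045,.0238,.101],A,0)])
```

```text
[-0.2013, -0.7696, 0.142, 0.0003, 0.0004, -0.0339, 0]
[-0.3321, -1.2585, 0.9012, 0.0003, 0.0004, -0.0339, 0]
[-0.3315, -1.2591, 1.1372, 0.0003, 0.0004, -0.0339, 0]
```

play_rows:
  motion:
    - [[-0.05,-0.2,0.03,0,0,-0.02,0],[-0.1,-0.4,0.06,0,0,-0.034,0],[-0.15,-0.6,0.1,0,0,-0.034,0],[-0.2,-0.77,0.142,0,0,-0.034,0],[-0.25,-0.95,0.3,0,0,-0.034,0],[-0.25,-0.95,0.3,0,0,-0.034,0]]

```text
time_s: 5.45
ee_pos: [0.5035, 0.1001, 0.3047]
eef_rot: [-3.14, -0.005, 3.075]
force: [0.3, 0.3, -0.9]
grip_width: 0.0469
grip_force: 0.0
```

Run:
```python
from plan import *
log()
A=down(3.077)
rows([([.5045,.0238,.16],A,0),([.5045,.0238,.101],A,0)])
```

```text
t 5.45 q [ 0.125  0.17   1.495 -0.     1.482 -1.379] p [0.5035 0.1001 0.3047] rot [-3.14  -0.005  3.075] F [ 0.3  0.3 -0.9] w 0.0469 gf 0.0
[-0.0277, -0.3035, 0.5792, -0.0002, -0.0009, -0.0004, 0]
[-0.029, -0.3032, 0.8152, -0.0002, -0.0009, -0.0004, 0]
```

play_rows:
  motion:
    - [[-0.01,-0.15,0.15,0,0,0,0],[-0.027,-0.303,0.3,0,0,0,0],[-0.027,-0.303,0.45,0,0,0,0],[-0.027,-0.303,0.6,0,0,0,0],[-0.028,-0.303,0.72,0,0,0,0],[-0.029,-0.303,0.815,0,0,0,0],[-0.029,-0.303,0.815,0,0,0,-0.3],[-0.029,-0.303,0.815,0,0,0,-0.7],[-0.029,-0.303,0.815,0,0,0,-0.7],[-0.029,-0.303,0.815,0,0,0,-0.7]]
  grip_force: 20

```text
time_s: 6.45
ee_pos: [0.5072, 0.0247, 0.1064]
eef_rot: [-3.136, 0.0, 3.078]
force: [-4.0, -27.2, -0.7]
grip_width: 0.027
grip_force: 20.0
```

```bash
cat > lid.py <<'E'
from plan import *
import sys
log()
p,R,o=cur()
h=np.array([.633,.0155,.060]);ex=np.array([.998,-.064,0]);y=np.array([.064,.998,0])
d=p-h;u=d@ex;w=d[2];r=np.hypot(u,w);b=np.arctan2(w,-u);off=np.arctan2(.041,.13)
print("r",r,"exp",np.hypot(.13,.041),"theta",b-off,"lat",d@y)
r=.1363
A=down(3.077)
t0=b-off
lat=d@y
def at(t,tilt=0):
    bb=t+off;q=h+ex*(-r*np.cos(bb))+np.array([0,0,r*np.sin(bb)])+y*lat
    return (q,A,-.7)
rows([at(t) for t in np.linspace(t0,float(sys.argv[1]),11)[1:]])
E
python3 lid.py 0.85
```

```text
t 6.45 q [-0.021  0.342  1.763 -0.006  1.037 -1.525] p [0.5072 0.0247 0.1064] rot [-3.136  0.     3.078] F [ -4.  -27.2  -0.7] w 0.027 gf 20.0
r 0.1343726853718497 exp 0.13631214179228496 theta 0.046837798763281424 lat 0.0011092594944373108
[-0.0095, -0.0002, -0.0431, -0.0009, 0.0001, 0.0001, -0.7]
[-0.0294, -0.0005, -0.0821, -0.0009, 0.0001, 0.0001, -0.7]
[-0.0524, -0.0007, -0.1193, -0.0009, 0.0001, 0.0001, -0.7]
[-0.0784, -0.0009, -0.1546, -0.0009, 0.0001, 0.0001, -0.7]
[-0.107, -0.001, -0.1877, -0.0009, 0.0001, 0.0001, -0.7]
[-0.1383, -0.0012, -0.2183, -0.0009, 0.0001, 0.0001, -0.7]
[-0.1719, -0.0014, -0.2464, -0.0009, 0.0001, 0.0001, -0.7]
[-0.2076, -0.0015, -0.2717, -0.0009, 0.0001, 0.0001, -0.7]
[-0.2453, -0.0017, -0.294, -0.0009, 0.0001, 0.0001, -0.7]
[-0.2846, -0.0018, -0.3133, -0.0009, 0.0001, 0.0001, -0.7]
```

play_rows:
  motion:
    - [[0,-0.012,0,0,0,0,-0.7],[0,-0.012,0,0,0,0,-0.7],[0,-0.012,0,0,0,0,-0.7]]
  grip_force: 20

```text
time_s: 6.75
ee_pos: [0.5071, 0.0243, 0.106]
eef_rot: [-3.141, 0.0, 3.078]
force: [-3.0, -4.5, -0.0]
grip_width: 0.027
grip_force: 20.0
```

```bash
python3 lid.py 0.85
```

```text
t 6.75 q [-2.400e-02  3.420e-01  1.764e+00 -1.000e-03  1.036e+00 -1.530e+00] p [0.5071 0.0243 0.106 ] rot [-3.141  0.     3.078] F [-3.  -4.5 -0. ] w 0.027 gf 20.0
r 0.13435528063768806 exp 0.13631214179228496 theta 0.04402461854545031 lat 0.000756052587178193
[-0.0094, -0.0, -0.0433, -0.0001, 0.0001, 0.0001, -0.7]
[-0.0293, -0.0001, -0.0824, -0.0001, 0.0001, 0.0001, -0.7]
[-0.0523, -0.0001, -0.1199, -0.0001, 0.0001, 0.0001, -0.7]
[-0.0783, -0.0001, -0.1553, -0.0001, 0.0001, 0.0001, -0.7]
[-0.107, -0.0002, -0.1885, -0.0001, 0.0001, 0.0001, -0.7]
[-0.1383, -0.0002, -0.2194, -0.0001, 0.0001, 0.0001, -0.7]
[-0.172, -0.0002, -0.2476, -0.0001, 0.0001, 0.0001, -0.7]
[-0.2078, -0.0002, -0.273, -0.0001, 0.0001, 0.0001, -0.7]
[-0.2456, -0.0003, -0.2954, -0.0001, 0.0001, 0.0001, -0.7]
[-0.2851, -0.0003, -0.3147, -0.0001, 0.0001, 0.0001, -0.7]
```

play_rows:
  motion:
    - [[-0.005,0,-0.043,0,0,0,-0.7],[-0.022,0,-0.082,0,0,0,-0.7],[-0.045,0,-0.119,0,0,0,-0.7],[-0.072,0,-0.155,0,0,0,-0.7],[-0.102,0,-0.188,0,0,0,-0.7],[-0.135,0,-0.219,0,0,0,-0.7],[-0.17,0,-0.248,0,0,0,-0.7],[-0.207,0,-0.273,0,0,0,-0.7],[-0.2456,0,-0.295,0,0,0,-0.7],[-0.285,0,-0.315,0,0,0,-0.7]]
  grip_force: 20

```text
time_s: 7.75
ee_pos: [0.5786, 0.0196, 0.1863]
eef_rot: [-3.141, 0.001, 3.078]
force: [-5.7, -5.5, 7.1]
grip_width: 0.0272
grip_force: 20.0
```

```bash
python3 lid.py 1.55; python3 -c "
from h import *
c=camera('scene');save('s2',c,1.2)"
```

```text
t 7.75 q [-2.900e-02  3.960e-01  1.484e+00 -1.000e-03  1.261e+00 -1.535e+00] p [0.5786 0.0196 0.1863] rot [-3.141e+00  1.000e-03  3.078e+00] F [-5.7 -5.5  7.1] w 0.0272 gf 20.0
r 0.13753511175062794 exp 0.13631214179228496 theta 0.8574487371872386 lat 0.000622201584513736
[-0.0371, -0.0, -0.0092, -0.0002, 0.0002, 0.0001, -0.7]
[-0.0731, -0.0, -0.0204, -0.0002, 0.0002, 0.0001, -0.7]
[-0.1099, -0.0, -0.0291, -0.0002, 0.0002, 0.0001, -0.7]
[-0.1471, -0.0, -0.0353, -0.0002, 0.0002, 0.0001, -0.7]
[-0.1847, -0.0001, -0.0389, -0.0002, 0.0002, 0.0001, -0.7]
[-0.2224, -0.0001, -0.0398, -0.0002, 0.0002, 0.0001, -0.7]
[-0.2602, -0.0001, -0.0382, -0.0002, 0.0002, 0.0001, -0.7]
[-0.2977, -0.0001, -0.0339, -0.0002, 0.0002, 0.0001, -0.7]
[-0.3348, -0.0001, -0.0271, -0.0002, 0.0002, 0.0001, -0.7]
[-0.3714, -0.0, -0.0177, -0.0002, 0.0002, 0.0001, -0.7]
```

View pics/s2.png

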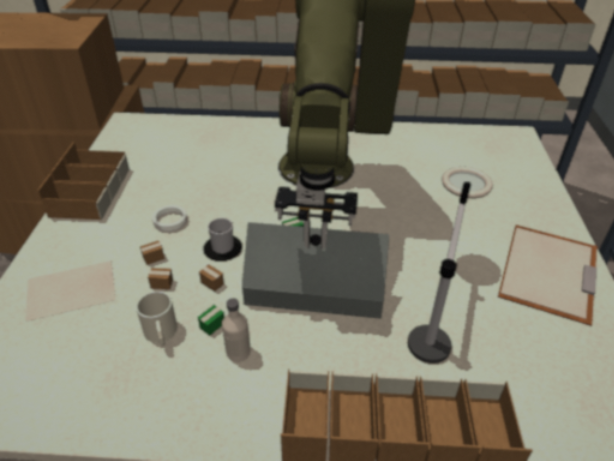

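The lid is rising with the knob held at (315,240), and the lamp has swung clear to (465,185). I'll keep lifting.

play_rows:
  motion:
    - [[-0.037,0,-0.012,0,0,0,-0.7],[-0.073,0,-0.021,0,0,0,-0.7],[-0.11,0,-0.029,0,0,0,-0.7],[-0.147,0,-0.035,0,0,0,-0.7],[-0.185,0,-0.039,0,0,0,-0.7],[-0.222,0,-0.04,0,0,0,-0.7],[-0.26,0,-0.038,0,0,0,-0.7],[-0.298,0,-0.034,0,0,0,-0.7],[-0.335,0,-0.027,0,0,0,-0.7],[-0.371,0,-0.018,0,0,0,-0.7]]
  grip_force: 20

```text
time_s: 8.8
ee_pos: [0.6728, 0.0134, 0.1925]
eef_rot: [-3.141, 0.008, 3.077]
force: [3.5, -6.2, 13.6]
grip_width: 0.027
grip_force: 20.0
```

```bash
python3 lid.py 1.86
```

```text
t 8.8 q [-3.400e-02  5.990e-01  1.168e+00 -1.000e-03  1.367e+00 -1.540e+00] p [0.6728 0.0134 0.1925] rot [-3.141  0.008  3.077] F [ 3.5 -6.2 13.6] w 0.027 gf 20.0
r 0.1383875821453713 exp 0.13631214179228496 theta 1.557412114708955 lat 0.00042637853459170656
[-0.0132, 0.0, 0.0131, -0.0002, 0.0012, 0.0, -0.7]
[-0.0288, 0.0, 0.0187, -0.0002, 0.0012, 0.0, -0.7]
[-0.0441, 0.0, 0.0247, -0.0002, 0.0012, 0.0, -0.7]
[-0.0593, 0.0, 0.0312, -0.0002, 0.0012, 0.0, -0.7]
[-0.0742, 0.0001, 0.0382, -0.0002, 0.0012, 0.0, -0.7]
[-0.089, 0.0001, 0.0456, -0.0002, 0.0012, 0.0, -0.7]
[-0.1035, 0.0001, 0.0535, -0.0002, 0.0012, 0.0, -0.7]
[-0.1177, 0.0001, 0.0618, -0.0002, 0.0012, 0.0, -0.7]
[-0.1317, 0.0001, 0.0705, -0.0002, 0.0012, 0.0, -0.7]
[-0.1455, 0.0001, 0.0796, -0.0002, 0.0012, 0.0, -0.7]
```

play_rows:
  motion:
    - [[-0.015,0,0.007,0,0,0,-0.7],[-0.03,0,0.013,0,0,0,-0.7],[-0.046,0,0.02,0,0,0,-0.7],[-0.06,0,0.028,0,0,0,-0.7],[-0.075,0,0.036,0,0,0,-0.7],[-0.09,0,0.044,0,0,0,-0.7],[-0.104,0,0.052,0,0,0,-0.7],[-0.118,0,0.061,0,0,0,-0.7],[-0.13,0,0.069,0,0,0,-0.7],[-0.13,0,0.069,0,0,0,-0.7]]
  grip_force: 20

```text
time_s: 9.8
ee_pos: [0.7064, 0.0111, 0.1766]
eef_rot: [-3.141, 0.013, 3.077]
force: [11.0, -7.5, 18.2]
grip_width: 0.0271
grip_force: 20.0
```

```bash
python3 lid.py 1.86|head -2
```

```text
t 9.8 q [-3.600e-02  6.880e-01  1.063e+00 -1.000e-03  1.378e+00 -1.542e+00] p [0.7064 0.0111 0.1766] rot [-3.141  0.013  3.077] F [11.  -7.5 18.2] w 0.0271 gf 20.0
r 0.13786633827484251 exp 0.13631214179228496 theta 1.828072462126925 lat 0.0003508473632838944
```

play_rows:
  motion:
    - [[-0.13,0,0.0,0,0,0,-0.4],[0,0,0,0,0,0,0],[0,0,0,0,0,0,0],[0,0,-0.1,0,0,0,0],[0,0,-0.3,0,0,0,0],[0,0,-0.5,0,0,0,0.3],[0.2,0,-0.6,0,0,0,0.3],[0.4,-0.1,-0.6,0,0,0,0.3],[0.55,-0.2,-0.6,0,0,0,0.5],[0.7,-0.4,-0.6,0,0,0,0.7]]

```text
time_s: 10.8
ee_pos: [0.5319, -0.0626, 0.3235]
eef_rot: [-3.141, 0.004, 3.08]
force: [1.0, -0.8, -0.1]
grip_width: 0.0735
grip_force: 0.0
```

Run:
```python
from m import *
from plan import *
log()
o=get_obs();print(o["moment"])
for n in("scene","top"):
    c=camera(n);save(n+"3",c,1.2);np.savez(n+"3",**c);P=cloud(c);z=P[...,2];R=(P[...,0]>0.25)&(P[...,0]<0.85)&(P[...,1]>-.5)&(P[...,1]<.2)
    show("hi",c,P,R&(z>.1)&(z<.23),25)
    if n=="top":
        Q=P[R&(z>.003)&(z<.07)]
    show("cuprim",c,P,R&(z>.07)&(z<.09)&(P[...,0]<.5)&(P[...,1]<-.15),15)
```

```text
t 10.8 q [-0.186  0.209  1.407  0.     1.522 -1.695] p [ 0.5319 -0.0626  0.3235] rot [-3.141  0.004  3.08 ] F [ 1.  -0.8 -0.1] w 0.0735 gf 0.0
[-0.01974682 -0.03653816 -0.0225456 ]
== hi
[259. 230.] 2647 [0.6763 0.0154 0.1679] [ 0.65  -0.146  0.105] [0.714 0.171 0.211] [array([689.4,  10.9]), array([339.6,  76.9]), np.float64(86.6)]
[195. 265.] 430 [ 0.776  -0.1416  0.1218] [ 0.757 -0.166  0.102] [ 0.792 -0.122  0.171] [array([ 772.7, -142.5]), array([43.4, 54.2]), np.float64(27.0)]
== cuprim
[183. 188.] 118 [ 0.4119 -0.2429  0.0758] [ 0.384 -0.274  0.071] [ 0.452 -0.211  0.082] [array([ 417.2, -242.7]), array([71.8, 64.4]), np.float64(10.0)]
== hi
[284. 119.] 233 [ 0.7558 -0.1398  0.1188] [ 0.739 -0.166  0.102] [ 0.779 -0.119  0.171] [array([ 759.9, -142.5]), array([53. , 48.5]), np.float64(69.8)]
[235. 146.] 2307 [0.6688 0.0142 0.166 ] [ 0.643 -0.145  0.104] [0.7   0.173 0.211] [array([684.2,  12.8]), array([340. ,  79.1]), np.float64(85.9)]
== cuprim
[317. 226.] 73 [ 0.4182 -0.2494  0.0767] [ 0.384 -0.273  0.071] [ 0.445 -0.208  0.081] [array([ 415.7, -240.5]), array([64.4, 64.7]), np.float64(42.4)]
```

View pics/scene3.png

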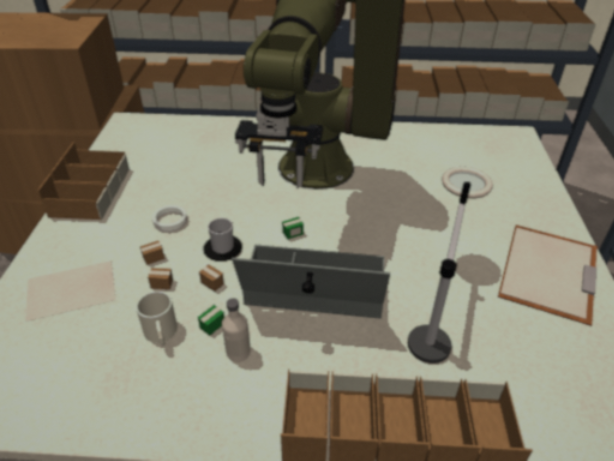

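```bash
cat > ik.py <<'E'
from plan import *
from scipy.optimize import least_squares
def orient(q): 
    r=Ro.from_euler
    return r('z',q[0])*r('y',q[1]+q[2])*r('z',q[3])*r('y',q[4])*r('z',q[5]+np.pi/2)
def basis(q):
    r=Ro.from_euler;z0=r('z',q[0]);f=z0*r('y',q[1]+q[2])
    t=orient(q).apply([0,0,1])
    return np.stack([z0.apply([1,0,0]),[0,0,1],(z0*r('y',q[1])).apply([0,0,1]),f.apply([0,0,1]),f.apply([1,0,0]),t],1)
def fit():
    D=[json.loads(l) for l in open("log.txt")]
    A=np.vstack([basis(d[0]) for d in D]);b=np.hstack([d[1] for d in D])
    # weak prior
    pr=np.array([.15,.45,.42,.42,0,.27]);w=1e-3
    x=np.linalg.lstsq(np.vstack([A,w*np.eye(6)]),np.hstack([b,w*pr]),rcond=None)[0]
    return x,np.abs(A@x-b).max()
lo=np.array([-3.03,-.79,.23,-1.04,0,-2.55]);hi=np.array([3.03,2.21,2.52,4.18,3.07,2.55])
def solve(p,R,q0,L):
    def f(q): return np.hstack([(basis(q)@L-p)*5,(R.inv()*orient(q)).as_rotvec(),(q-q0)*1e-3])
    s=least_squares(f,np.clip(q0,lo+1e-3,hi-1e-3),bounds=(lo,hi))
    return s.x,np.abs(f(s.x)[:6]).max()
E
python3 - <<'E'
from ik import *
L,e=fit();print(L.round(4),e)
D=[json.loads(l) for l in open("log.txt")]
print(max((orient(d[0]).inv()*Ro.from_euler('xyz',d[2])).magnitude() for d in D))
for off in(0,.05):
  l=L+np.array([0,off,0,0,0,off])
  for yaw in(0.,np.pi):   # tool y=+-x at grasp; 
    q=np.array(D[-1][0])
    print("off",off,"yaw",yaw)
    for p,t in [([.4165,-.241,.055],0),([.4165,-.241,.3],0),([.53,-.09,.3],0)]+[([.53,-.08,.24],a) for a in range(15,136,15)]:
        # tilt so tool z goes from down toward +y: rotation about world x by +t
        R=Ro.from_euler('x',t,degrees=True)*down(yaw)
        q,er=solve(p,R,q,l);print(t,q.round(2),round(er,4), "wristz",(np.array(p)-l[5]*R.apply([0,0,1]))[[1,2]].round(2))
E
```

```text
[-0.0122 -2.3248  0.4792  0.4479  0.0513 -2.2535] 0.03683099441538419
9.236446006027798e-16
off 0 yaw 0.0
0 [-0.52  0.37  1.87 -0.    0.9   1.05] 0.0 wristz [-0.24 -2.2 ]
0 [-0.52  0.11  1.58 -0.    1.45  1.05] 0.0 wristz [-0.24 -1.95]
0 [-0.17  0.23  1.44 -0.    1.47  1.4 ] 0.0 wristz [-0.09 -1.95]
15 [0.76 0.66 0.78 0.19 1.52 2.34] 0.0 wristz [ 0.5  -1.94]
30 [0.95 0.91 0.23 0.22 1.74 2.55] 0.1929 wristz [ 1.05 -1.71]
45 [1.   0.9  0.23 0.22 1.74 2.55] 0.4422 wristz [ 1.51 -1.35]
60 [1.05 0.89 0.23 0.23 1.73 2.55] 0.6903 wristz [ 1.87 -0.89]
75 [1.11 0.88 0.23 0.23 1.73 2.55] 0.9361 wristz [ 2.1  -0.34]
90 [1.18 0.87 0.23 0.24 1.73 2.55] 1.1779 wristz [2.17 0.24]
105 [1.26 0.86 0.23 0.24 1.72 2.55] 1.4128 wristz [2.1  0.82]
120 [1.36 0.84 0.23 0.25 1.72 2.55] 1.6354 wristz [1.87 1.37]
135 [1.49 0.81 0.23 0.25 1.72 2.55] 1.8343 wristz [1.51 1.83]
off 0 yaw 3.141592653589793
0 [-0.52  0.37  1.87  0.    0.9  -2.1 ] 0.0 wristz [-0.24 -2.2 ]
0 [-0.52  0.11  1.58  0.    1.45 -2.1 ] 0.0 wristz [-0.24 -1.95]
0 [-0.17  0.23  1.44 -0.    1.47 -1.74] 0.0 wristz [-0.09 -1.95]
15 [ 0.76  0.66  
[... 1499 characters left out ...]
.0 wristz [-0.24 -1.9 ]
0 [-0.17  0.23  1.44 -0.    1.47 -1.74] 0.0 wristz [-0.09 -1.9 ]
15 [ 0.75  0.63  0.82  0.19  1.51 -0.82] 0.0 wristz [ 0.49 -1.89]
30 [ 1.08  0.88  0.23  0.23  1.74 -0.44] 0.1638 wristz [ 1.02 -1.67]
45 [ 1.22  0.85  0.23  0.24  1.73 -0.32] 0.4041 wristz [ 1.48 -1.32]
60 [ 1.31  0.84  0.23  0.25  1.73 -0.26] 0.6533 wristz [ 1.83 -0.86]
75 [ 1.37  0.82  0.23  0.25  1.73 -0.23] 0.9042 wristz [ 2.05 -0.33]
90 [ 1.43  0.81  0.23  0.25  1.72 -0.22] 1.1543 wristz [2.12 0.24]
105 [ 1.48  0.8   0.23  0.25  1.72 -0.23] 1.401 wristz [2.05 0.81]
120 [ 1.54  0.79  0.23  0.25  1.72 -0.25] 1.6403 wristz [1.83 1.34]
135 [ 1.63  0.78  0.23  0.24  1.71 -0.3 ] 1.8613 wristz [1.48 1.8 ]
```

```bash
python3 - <<'E'
s=open("ik.py").read()
s=s.replace("return np.stack([z0","return np.stack([z0.apply([0,1,0]),z0").replace("pr=np.array([.15","pr=np.array([.037,.1").replace("eye(6)","eye(7)").replace("w=1e-3","w=1e-2")
open("ik.py","w").write(s)
E
cat > try.py <<'E'
from ik import *
L,e=fit();print(L.round(4),e)
D=[json.loads(l) for l in open("log.txt")]
for off in(-.06,.06):
  l=L+np.array([0,0,off,0,0,0,off])
  for yaw in(0.,np.pi):
    q=np.array(D[-1][0])
    print("off",off,"yaw",yaw)
    for p,t in [([.4165,-.241,.055],0),([.53,-.09,.3],0)]+[([.53,-.08,.24],a) for a in range(15,136,15)]:
        R=Ro.from_euler('x',t,degrees=True)*down(yaw)
        q,er=solve(p,R,q,l);print(t,q.round(2),round(er,4), "wrist",(np.array(p)-l[6]*R.apply([0,0,1]))[[1,2]].round(2))
E
python3 try.py
```

```text
[3.670e-02 4.000e-04 2.939e-01 4.226e-01 4.475e-01 4.060e-02 3.231e-01] 0.0003934024962628513
off -0.06 yaw 0.0
0 [-0.6   0.37  1.87  0.    0.9   0.97] 0.0 wrist [-0.24  0.32]
0 [-0.24  0.23  1.44  0.    1.48  1.33] 0.0 wrist [-0.09  0.56]
15 [-0.34  0.3   1.51  0.25  1.43  1.18] 0.0 wrist [-0.15  0.49]
30 [-0.44  0.36  1.49  0.47  1.54  1.05] 0.0 wrist [-0.21  0.47]
45 [-0.53  0.45  1.46  0.66  1.67  0.96] 0.0 wrist [-0.27  0.43]
60 [-0.59  0.55  1.45  0.83  1.8   0.89] 0.0 wrist [-0.31  0.37]
75 [-0.62  0.66  1.44  1.    1.93  0.85] 0.0 wrist [-0.33  0.31]
90 [-0.63  0.77  1.44  1.16  2.07  0.83] 0.0 wrist [-0.34  0.24]
105 [-0.62  0.87  1.44  1.33  2.2   0.83] 0.0 wrist [-0.33  0.17]
120 [-0.59  0.97  1.46  1.52  2.33  0.86] 0.0 wrist [-0.31  0.11]
135 [-0.53  1.05  1.48  1.76  2.47  0.93] 0.0 wrist [-0.27  0.05]
off -0.06 yaw 3.141592653589793
0 [-0.6   0.37  1.87 -0.    0.9  -2.17] 0.0 wrist [-0.24  0.32]
0 [-0.24  0.23  1.44  0.    1.48 -1.81] 0.0 wrist [-0.09  0.56]
15 [-0.34  0.3   1.51  0.25  1.43 -1.96] 0.0 wrist [-0.15  0.49]
30 [-0.44  0.36  1.49  0.47  1.54 -2.09] 0.0 wr
[... 1255 characters left out ...]
 1.87 -0.    0.9  -2.17] 0.0 wrist [-0.24  0.44]
0 [-0.24  0.23  1.44  0.    1.48 -1.81] 0.0 wrist [-0.09  0.68]
15 [-0.39  0.32  1.49  0.24  1.44 -2.01] 0.0 wrist [-0.18  0.61]
30 [-0.54  0.43  1.43  0.44  1.57 -2.17] 0.0 wrist [-0.27  0.57]
45 [-0.64  0.58  1.36  0.61  1.72 -2.28] 0.0 wrist [-0.35  0.51]
60 [-0.72  0.74  1.28  0.75  1.86 -2.35] 0.0 wrist [-0.41  0.43]
75 [-0.76  0.92  1.21  0.89  2.01 -2.39] 0.0 wrist [-0.45  0.34]
90 [-0.77  1.09  1.14  1.03  2.15 -2.4 ] 0.0 wrist [-0.46  0.24]
105 [-0.76  1.26  1.08  1.19  2.29 -2.38] 0.0 wrist [-0.45  0.14]
120 [-0.72  1.41  1.04  1.39  2.41 -2.34] 0.0 wrist [-0.41  0.05]
135 [-0.64  1.54  1.02  1.63  2.54 -2.25] 0.0 wrist [-0.35 -0.03]
```

```bash
cat > try2.py <<'E'
from ik import *
L,e=fit()
q00=np.array(json.loads(open("log.txt").readlines()[-1])[0])
for off in(0,-.06):
  l=L+np.array([0,0,off,0,0,0,off])
  for yaw in(-np.pi/2,np.pi/2):
   for s in (1,-1):
    q=q00.copy();print("off",off,"yaw",yaw,"s",s)
    for p,t,f in [([.48,-.2,.3],0,0),([.4165,-.32,.2],30,0),([.4165,-.241,.055],45,0),([.4165,-.241,.2],45,0),([.547,-.075,.2],45,0)]+[([.547,-.075,.16],45+a/4,a*s) for a in range(30,181,30)]:
        R=Ro.from_euler('x',t,degrees=True)*down(yaw)*Ro.from_euler('z',f,degrees=True)
        q,er=solve(p,R,q,l);print(t,f,q.round(2),round(er,4))
E
python3 try2.py
```

```text
off 0 yaw -1.5707963267948966 s 1
0 0 [-0.08  0.04  1.83 -0.58  1.13 -2.55] 0.4942
30 0 [-0.42  0.07  2.13 -0.69  0.57 -2.55] 0.9513
45 0 [-0.54  0.32  2.33 -0.94  0.   -2.55] 0.9825
45 0 [-0.31  0.01  2.02 -0.28  0.87 -2.55] 0.9443
45 0 [-0.12  0.2   1.71  0.04  1.05 -2.55] 0.6656
52.5 30 [-0.44  0.66  1.26  0.52  1.66 -2.55] 0.6369
60.0 60 [-0.58  0.79  1.25  0.73  1.78 -2.55] 0.2738
67.5 90 [-0.65  0.85  1.33  0.86  1.82 -2.41] 0.0
75.0 120 [-0.67  0.93  1.3   0.93  1.9  -1.9 ] 0.0
82.5 150 [-0.68  1.    1.26  0.99  1.98 -1.39] 0.0
90.0 180 [-0.68  1.08  1.23  1.07  2.05 -0.87] 0.0
off 0 yaw -1.5707963267948966 s -1
0 0 [-0.08  0.04  1.83 -0.58  1.13 -2.55] 0.4942
30 0 [-0.42  0.07  2.13 -0.69  0.57 -2.55] 0.9513
45 0 [-0.54  0.32  2.33 -0.94  0.   -2.55] 0.9825
45 0 [-0.31  0.01  2.02 -0.28  0.87 -2.55] 0.9443
45 0 [-0.12  0.2   1.71  0.04  1.05 -2.55] 0.6656
52.5 -30 [-0.11  0.13  2.27 -0.84  0.   -2.55] 1.1225
60.0 -60 [-0.08  0.1   2.27 -1.04  0.   -2.55] 1.244
67.5 -90 [-0.03  0.04  2.29 -1.04  0.   -2.55] 1.2197
75.0 -120 [ 0.01 -0.05  2.31 -1.04  0.   -2.55] 1.0799
82.5 -15
[... 2929 characters left out ...]
.28] 0.0
82.5 150 [-0.61  0.86  1.4   1.06  1.93  1.79] 0.0
90.0 180 [-0.61  0.92  1.38  1.13  2.01  2.31] 0.0
off -0.06 yaw 1.5707963267948966 s -1
0 0 [-0.47  0.18  1.49  0.    1.47 -0.47] 0.0
30 0 [-0.89  0.49  1.39  0.32  1.67 -0.92] 0.0
45 0 [-0.86  0.71  1.55  0.48  1.54 -1.04] 0.0
45 0 [-0.86  0.5   1.49  0.49  1.77 -0.92] 0.0
45 0 [-0.51  0.52  1.46  0.67  1.61 -0.64] 0.0
52.5 -30 [-0.54  0.62  1.47  0.75  1.62 -1.25] 0.0
60.0 -60 [-0.56  0.68  1.45  0.83  1.7  -1.81] 0.0
67.5 -90 [-0.58  0.74  1.43  0.91  1.78 -2.36] 0.0
75.0 -120 [-0.57  0.81  1.32  0.96  1.9  -2.55] 0.2885
82.5 -150 [-0.54  1.01  1.03  1.13  2.14 -2.55] 0.6806
90.0 -180 [-0.46  1.57  0.23  1.88  2.6  -2.55] 0.6272
```

```bash
cat > r2.py <<'E'
from plan import *
def tl(t,f=0,yaw=np.pi/2): return Ro.from_euler('x',t,degrees=True)*down(yaw)*Ro.from_euler('z',f,degrees=True)
E
python3 - <<'E'
from r2 import *
rows([([.4165,-.241-.09,.055+.1],tl(45),1)])
E
```

```text
[0.3907, -1.0886, 0.6763, -0.0933, 0.1007, 0.2262, 1]
```

play_rows:
  motion:
    - [[0.04,-0.15,0.02,-0.009,0.01,0.0226,1],[0.08,-0.3,0.04,-0.0187,0.02,0.045,1],[0.12,-0.45,0.06,-0.028,0.03,0.068,1],[0.16,-0.6,0.1,-0.037,0.04,0.09,1],[0.2,-0.75,0.14,-0.0467,0.05,0.113,1],[0.24,-0.9,0.18,-0.056,0.06,0.136,1],[0.28,-1,0.22,-0.065,0.07,0.158,1],[0.32,-1,0.26,-0.075,0.08,0.18,1],[0.36,-1,0.3,-0.084,0.09,0.2,1],[0.39,-1,0.34,-0.0933,0.1007,0.226,1]]

```text
time_s: 11.9
ee_pos: [0.421, -0.3069, 0.2369]
eef_rot: [3.074, -0.724, 1.754]
force: [0.8, -0.1, -0.6]
grip_width: 0.0941
grip_force: 0.0
```

Run:
```python
from r2 import *
log()
rows([([.4165,-.241-.085,.055+.085],tl(45),1)])
from ik import *
print(fit())
```

```text
t 11.9 q [-0.885  0.548  1.291  0.411  1.906 -1.028] p [ 0.421  -0.3069  0.2369] rot [ 3.074 -0.724  1.754] F [ 0.8 -0.1 -0.6] w 0.0941 gf 0.0
[-0.3106, -0.048, 0.2401, -0.0093, 0.009, 0.0215, 1]
(array([3.65990618e-02, 3.76134929e-05, 2.21309646e-01, 4.24142350e-01,
       4.47487796e-01, 4.09220953e-02, 2.51670976e-01]), np.float64(3.101856681364534e-05))
```

play_rows:
  motion:
    - [[-0.1,-0.016,0.08,-0.003,0.003,0.007,1],[-0.2,-0.032,0.16,-0.006,0.006,0.014,1],[-0.3106,-0.048,0.24,-0.0093,0.009,0.0215,1],[-0.3106,-0.048,0.24,-0.0093,0.009,0.0215,1],[-0.3106,-0.048,0.24,-0.0093,0.009,0.0215,1],[-0.3106,-0.048,0.24,-0.0093,0.009,0.0215,1]]

```text
time_s: 12.5
ee_pos: [0.4174, -0.3261, 0.1417]
eef_rot: [3.136, -0.781, 1.582]
force: [-0.2, 0.3, 0.4]
grip_width: 0.094
grip_force: 0.0
```

Run:
```python
from r2 import *
from m import *
log()
o=get_obs();c=camera("wrist");save("w4",c,1.2)
c=camera("top");P=cloud(c);z=P[...,2];R=(P[...,0]>0.3)&(P[...,0]<0.5)&(P[...,1]>-.3)&(P[...,1]<-.15)
show("cuprim",c,P,R&(z>.07)&(z<.09),15)
rows([([.4165,-.241,.055],tl(45),1)])
```

```text
t 12.5 q [-0.934  0.682  1.336  0.44   1.777 -0.999] p [ 0.4174 -0.3261  0.1417] rot [ 3.136 -0.781  1.582] F [-0.2  0.3  0.4] w 0.094 gf 0.0
== cuprim
[317. 226.] 72 [ 0.4182 -0.2487  0.0771] [ 0.383 -0.273  0.072] [ 0.445 -0.208  0.082] [array([ 415.7, -240.7]), array([64.8, 64.6]), np.float64(43.8)]
[-0.0017, -0.0018, 0.4847, -0.0003, 0.0006, 0.0011, 1]
```

View pics/w4.png

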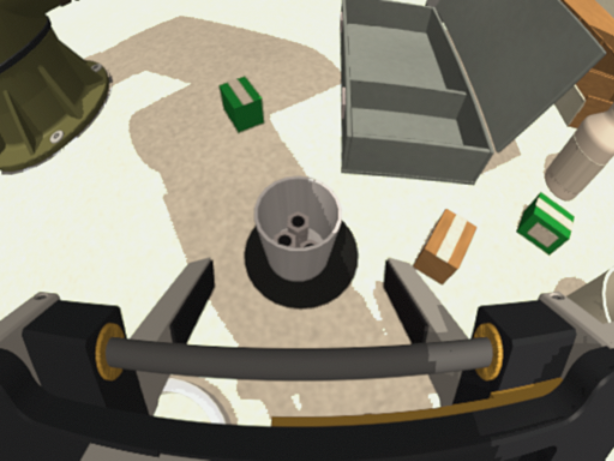

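The wrist view shows the cup at (298,225), with nuts inside, centred between the fingers at columns 213 and 386. The carton at (445,245) is clear of the path. I'll advance and grip.

play_rows:
  motion:
    - [[0,-0.002,0.12,0,0,0.001,1],[0,-0.002,0.24,0,0,0.001,1],[0,-0.002,0.36,0,0,0.001,1],[0,-0.002,0.48,0,0,0.001,1],[0,-0.002,0.48,0,0,0.001,1],[0,-0.002,0.48,0,0,0.001,0.6],[0,-0.002,0.48,0,0,0.001,0.2],[0,-0.002,0.48,0,0,0.001,0.2],[0,-0.002,0.48,0,0,0.001,0.2]]
  grip_force: 18

```text
time_s: 13.5
ee_pos: [0.4159, -0.2419, 0.055]
eef_rot: [-3.138, -0.783, 1.569]
force: [-0.5, 1.3, -0.1]
grip_width: 0.0654
grip_force: 5.9
```

Run:
```python
from r2 import *
log()
rows([([.4165,-.241,.2],tl(45),.2),([.547,-.075,.2],tl(45),.2)])
```

```text
t 13.5 q [-0.851  0.689  1.569  0.483  1.533 -1.034] p [ 0.4159 -0.2419  0.055 ] rot [-3.138 -0.783  1.569] F [-0.5  1.3 -0.1] w 0.0654 gf 5.9
[0.4117, 0.0012, -0.4085, -0.0003, 0.0003, -0.0002, 0.2]
[0.883, 0.5232, 0.0592, -0.0003, 0.0003, -0.0002, 0.2]
```

play_rows:
  motion:
    - [[0,0,0,0,0,0,0.2],[0.04,0,-0.04,0,0,0,0.2],[0.1,0,-0.1,0,0,0,0.2],[0.2,0,-0.2,0,0,0,0.2],[0.3,0,-0.3,0,0,0,0.2],[0.41,0,-0.41,0,0,0,0.2]]
  grip_force: 18

```text
time_s: 14.1
ee_pos: [0.4157, -0.2408, 0.2012]
eef_rot: [-3.136, -0.784, 1.567]
force: [0.6, -0.2, -2.7]
grip_width: 0.0644
grip_force: 18.0
```

play_rows:
  motion:
    - [[0.06,0.065,0.058,0,0,0,0.2],[0.12,0.13,0.117,0,0,0,0.2],[0.18,0.195,0.175,0,0,0,0.2],[0.24,0.26,0.234,0,0,0,0.2],[0.3,0.325,0.29,0,0,0,0.2],[0.36,0.39,0.35,0,0,0,0.2],[0.42,0.46,0.41,0,0,0,0.2],[0.47,0.522,0.468,0,0,0,0.2],[0.47,0.522,0.468,0,0,0,0.2]]

```text
time_s: 15.0
ee_pos: [0.5471, -0.073, 0.1995]
eef_rot: [-3.137, -0.784, 1.571]
force: [-0.4, -0.2, -2.4]
grip_width: 0.0643
grip_force: 18.0
```

Run:
```python
from r2 import *
log()
c=camera("scene");save("s5",c,1.2)
R=[]
for k in range(1,11):
    f=k*7.5; R.append(([.547,-.073,.2-.03*k/10],tl(45+f/4,f),.2))
rows(R)
```

```text
t 15.0 q [-0.49   0.509  1.467  0.67   1.601 -0.625] p [ 0.5471 -0.073   0.1995] rot [-3.137 -0.784  1.571] F [-0.4 -0.2 -2.4] w 0.0643 gf 18.0
[-0.0036, 0.0021, 0.0102, -0.0003, 0.0055, 0.0208, 0.2]
[-0.0121, 0.0022, 0.0187, 0.0007, 0.0107, 0.0416, 0.2]
[-0.0206, 0.0022, 0.0272, 0.0024, 0.0158, 0.0623, 0.2]
[-0.0291, 0.0022, 0.0357, 0.0048, 0.0208, 0.0831, 0.2]
[-0.0375, 0.0023, 0.0442, 0.0079, 0.0255, 0.1038, 0.2]
[-0.046, 0.0023, 0.0527, 0.0117, 0.0301, 0.1244, 0.2]
[-0.0545, 0.0024, 0.0612, 0.0162, 0.0344, 0.145, 0.2]
[-0.063, 0.0024, 0.0697, 0.0213, 0.0383, 0.1655, 0.2]
[-0.0714, 0.0025, 0.0782, 0.0271, 0.0419, 0.1859, 0.2]
[-0.0799, 0.0025, 0.0867, 0.0336, 0.045, 0.2062, 0.2]
```

View pics/s5.png

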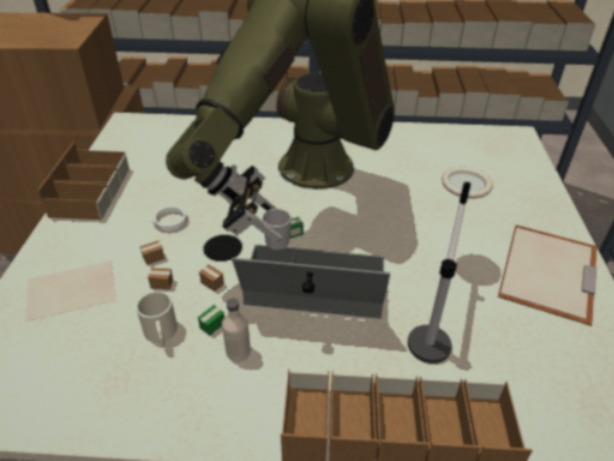

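The cup is held upright at (277,228), over the narrow compartment. I'll start tipping.

play_rows:
  motion:
    - [[-0.004,0.002,0.01,0,0.0055,0.021,0.2],[-0.012,0.002,0.019,0.001,0.0107,0.0416,0.2],[-0.0206,0.002,0.027,0.0024,0.0158,0.0623,0.2],[-0.029,0.002,0.036,0.0048,0.021,0.083,0.2],[-0.0375,0.002,0.044,0.008,0.0255,0.104,0.2],[-0.046,0.002,0.053,0.0117,0.03,0.1244,0.2],[-0.0545,0.002,0.061,0.016,0.0344,0.145,0.2],[-0.063,0.0024,0.07,0.021,0.038,0.1655,0.2],[-0.071,0.0025,0.078,0.027,0.042,0.186,0.2],[-0.08,0.0025,0.0867,0.0336,0.045,0.206,0.2]]

```text
time_s: 16.05
ee_pos: [0.5466, -0.075, 0.17]
eef_rot: [-2.042, -0.231, 0.113]
force: [-0.4, -1.0, -3.3]
grip_width: 0.0645
grip_force: 18.0
```

Run:
```python
from r2 import *
log()
R=[]
for k in range(1,11):
    f=75+k*8; R.append(([.540,-.073,.17-.02*k/10],tl(64+2.3*k,f),.2))
rows(R)
```

```text
t 16.05 q [-0.562  0.673  1.457  0.882  1.741  0.56 ] p [ 0.5466 -0.075   0.17  ] rot [-2.042 -0.231  0.113] F [-0.4 -1.  -3.3] w 0.0645 gf 18.0
[-0.0264, -0.0032, 0.0105, 0.0069, 0.0009, 0.0214, 0.2]
[-0.0283, 0.0037, 0.0141, 0.0133, 0.0011, 0.0436, 0.2]
[-0.0301, 0.0107, 0.0176, 0.0199, 0.0005, 0.0658, 0.2]
[-0.0319, 0.0176, 0.0211, 0.0264, -0.001, 0.0879, 0.2]
[-0.0338, 0.0245, 0.0247, 0.033, -0.0034, 0.1099, 0.2]
[-0.0356, 0.0315, 0.0282, 0.0394, -0.0068, 0.1319, 0.2]
[-0.0374, 0.0384, 0.0317, 0.0458, -0.0112, 0.1537, 0.2]
[-0.0392, 0.0454, 0.0353, 0.0518, -0.0165, 0.1754, 0.2]
[-0.0411, 0.0523, 0.0388, 0.0576, -0.0228, 0.1969, 0.2]
[-0.0429, 0.0592, 0.0423, 0.0631, -0.0301, 0.2182, 0.2]
```

play_rows:
  motion:
    - [[-0.026,-0.003,0.0105,0.007,0.001,0.0214,0.2],[-0.028,0.004,0.014,0.0133,0.001,0.0436,0.2],[-0.03,0.011,0.0176,0.02,0.0005,0.066,0.2],[-0.032,0.0176,0.021,0.0264,-0.001,0.088,0.2],[-0.034,0.0245,0.0247,0.033,-0.0034,0.11,0.2],[-0.0356,0.0315,0.028,0.0394,-0.007,0.132,0.2],[-0.0374,0.0384,0.032,0.046,-0.011,0.154,0.2],[-0.039,0.0454,0.035,0.052,-0.0165,0.1754,0.2],[-0.041,0.0523,0.039,0.0576,-0.023,0.197,0.2],[-0.043,0.059,0.042,0.063,-0.03,0.218,0.2]]

```text
time_s: 17.05
ee_pos: [0.5402, -0.0731, 0.1502]
eef_rot: [-1.694, 1.13, -0.11]
force: [-0.1, -0.0, -1.9]
grip_width: 0.0644
grip_force: 17.8
```

Run:
```python
from r2 import *
log()
c=camera("top");f=c["frame"][130:260,190:380];cv2.imwrite("pics/t6.png",cv2.resize(f[...,::-1],None,fx=3.5,fy=3.5,interpolation=cv2.INTER_CUBIC))
R=[]
for k in range(1,4):
    f=155+k*8; R.append(([.540,-.073,.15],tl(87+k,f),.2))
rows(R)
```

```text
t 17.05 q [-0.598  0.873  1.433  1.102  1.964  1.858] p [ 0.5402 -0.0731  0.1502] rot [-1.694  1.13  -0.11 ] F [-0.1 -0.  -1.9] w 0.0644 gf 17.8
[-0.0025, -0.0018, -0.0006, 0.0011, -0.002, 0.0208, 0.2]
[-0.0025, -0.0018, -0.0006, 0.0017, -0.0048, 0.043, 0.2]
[-0.0025, -0.0018, -0.0006, 0.002, -0.0076, 0.0652, 0.2]
```

View pics/t6.png

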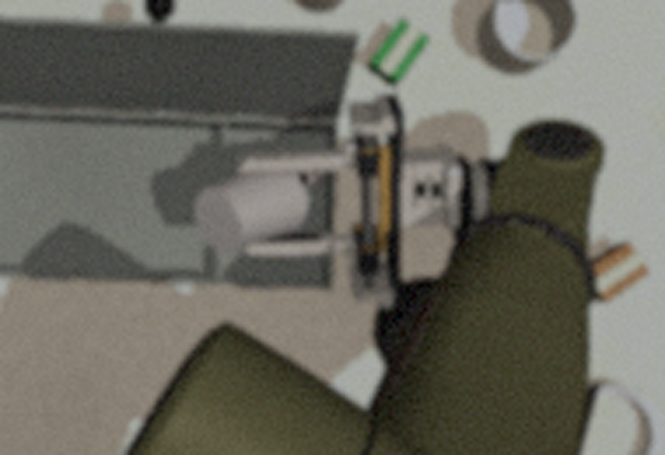

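The cup at (250,200) is tipped over the compartment with its mouth facing the palm. I'll finish the roll and shake it a little.

play_rows:
  motion:
    - [[-0.0025,0,0,0.001,-0.002,0.021,0.2],[-0.0025,0,0,0.0017,-0.005,0.043,0.2],[-0.0025,0,0,0.002,-0.0076,0.065,0.2],[-0.0025,0,0,0.002,-0.0076,0.065,0.2],[-0.06,0,0,0.002,-0.0076,0.065,0.2],[0,0,0,0.002,-0.0076,0.065,0.2],[-0.06,0,0,0.002,-0.0076,0.065,0.2],[0,0,0,0.002,-0.0076,0.065,0.2],[0,0,0,0.002,-0.0076,0.065,0.2],[0,0,0,0.002,-0.0076,0.065,0.2]]

```text
time_s: 18.1
ee_pos: [0.5403, -0.0723, 0.15]
eef_rot: [-1.709, 1.533, -0.136]
force: [-0.4, -0.4, -1.6]
grip_width: 0.0645
grip_force: 17.8
```

Run:
```python
from r2 import *
log()
R=[]
for k in range(1,21):
    f=179-k*9; R.append(([.543,-.073,.15+.05*k/20],tl(90-45*k/20,max(f,0)),.2))
rows(R[:10])
```

```text
t 18.1 q [-0.598  0.894  1.43   1.13   1.991  2.255] p [ 0.5403 -0.0723  0.15  ] rot [-1.709  1.533 -0.136] F [-0.4 -0.4 -1.6] w 0.0645 gf 17.8
[-0.0096, -0.011, -0.0027, -0.0003, 0.0054, -0.0218, 0.2]
[-0.0196, -0.0114, -0.0027, -0.0019, 0.0116, -0.0468, 0.2]
[-0.0296, -0.0118, -0.0028, -0.0044, 0.0175, -0.0717, 0.2]
[-0.0396, -0.0121, -0.0028, -0.008, 0.0232, -0.0966, 0.2]
[-0.0496, -0.0125, -0.0029, -0.0125, 0.0286, -0.1214, 0.2]
[-0.0596, -0.0129, -0.003, -0.0179, 0.0335, -0.1461, 0.2]
[-0.0696, -0.0133, -0.003, -0.0244, 0.0379, -0.1707, 0.2]
[-0.0796, -0.0136, -0.0031, -0.0317, 0.0417, -0.1951, 0.2]
[-0.0896, -0.014, -0.0031, -0.0401, 0.0448, -0.2194, 0.2]
[-0.0996, -0.0144, -0.0032, -0.0494, 0.0471, -0.2434, 0.2]
```

play_rows:
  motion:
    - [[-0.01,-0.011,-0.003,0,0.0054,-0.022,0.2],[-0.02,-0.011,-0.003,-0.002,0.0116,-0.0468,0.2],[-0.03,-0.012,-0.003,-0.0044,0.0175,-0.0717,0.2],[-0.04,-0.012,-0.003,-0.008,0.0232,-0.0966,0.2],[-0.05,-0.0125,-0.003,-0.0125,0.0286,-0.1214,0.2],[-0.06,-0.013,-0.003,-0.018,0.0335,-0.146,0.2],[-0.07,-0.013,-0.003,-0.0244,0.038,-0.17,0.2],[-0.08,-0.0136,-0.003,-0.032,0.0417,-0.195,0.2],[-0.09,-0.014,-0.003,-0.04,0.045,-0.219,0.2],[-0.1,-0.0144,-0.003,-0.049,0.047,-0.243,0.2]]

```text
time_s: 19.1
ee_pos: [0.543, -0.0729, 0.1755]
eef_rot: [-1.941, 0.075, -0.025]
force: [0.8, -0.5, -2.0]
grip_width: 0.0645
grip_force: 17.9
```

Run:
```python
from r2 import *
log()
rows([([.543,-.073,.2],tl(45),.2),([.4165,-.241,.2],tl(45),.2)])
```

```text
t 19.1 q [-0.573  0.697  1.455  0.932  1.8    0.883] p [ 0.543  -0.0729  0.1755] rot [-1.941  0.075 -0.025] F [ 0.8 -0.5 -2. ] w 0.0645 gf 17.9
[-0.0075, -0.0909, -0.0357, -0.0551, -0.05, -0.2583, 0.2]
[-0.4949, 0.1908, -0.6608, -0.0551, -0.05, -0.2583, 0.2]
```

play_rows:
  motion:
    - [[-0.001,-0.009,-0.02,-0.005,-0.005,-0.024,0.2],[-0.002,-0.02,-0.036,-0.01,-0.009,-0.047,0.2],[-0.003,-0.04,-0.036,-0.015,-0.014,-0.07,0.2],[-0.06,-0.03,-0.12,-0.02,-0.018,-0.094,0.2],[-0.12,0,-0.2,-0.025,-0.023,-0.117,0.2],[-0.2,0.03,-0.3,-0.03,-0.027,-0.14,0.2],[-0.27,0.07,-0.38,-0.035,-0.032,-0.164,0.2],[-0.35,0.11,-0.47,-0.04,-0.036,-0.188,0.2],[-0.42,0.15,-0.56,-0.045,-0.041,-0.21,0.2],[-0.4949,0.19,-0.66,-0.05,-0.0455,-0.235,0.2]]

```text
time_s: 20.1
ee_pos: [0.4154, -0.2409, 0.2008]
eef_rot: [-2.912, -0.799, 1.308]
force: [-0.6, -0.1, -2.0]
grip_width: 0.0645
grip_force: 18.0
```

Run:
```python
from r2 import *
from m import *
log()
for n in("top","scene"):
    c=camera(n);P=cloud(c);z=P[...,2];H=hsv(c);R=(P[...,0]>0.3)&(P[...,0]<0.5)&(P[...,1]>-.33)&(P[...,1]<-.15)
    show("mat",c,P,R&(z<.02)&(H[...,2]<60),40)
    f=R&(z<.02)&(H[...,2]<60)
    cnt=max(cv2.findContours(f.astype(np.uint8),0,2)[0],key=cv2.contourArea)
    (u,v),(a,b),an=cv2.fitEllipse(cnt);print("ell",u,v,a,b)
    K=c["camera_matrix"];d=c["T"][:3,:3]@np.array([(u-K[0,2])/K[0,0],-(v-K[1,2])/K[1,1],-1]);o=c["T"][:3,3];t=(.004-o[2])/d[2];print(o+t*d)
    if n=="top":
        f=c["frame"][130:260,190:300];cv2.imwrite("pics/t7.png",cv2.resize(f[...,::-1],None,fx=4,fy=4,interpolation=cv2.INTER_CUBIC))
rows([([.4165,-.241,.12],tl(45),.2),([.4165,-.241,.058],tl(45),.2)])
```

```text
t 20.1 q [-0.847  0.513  1.477  0.491  1.823 -0.726] p [ 0.4154 -0.2409  0.2008] rot [-2.912 -0.799  1.308] F [-0.6 -0.1 -2. ] w 0.0645 gf 18.0
== mat
[306. 222.] 391 [ 0.4299 -0.221   0.0027] [ 0.376 -0.256 -0.002] [ 0.465 -0.192  0.007] [array([ 424.1, -222.5]), array([ 65.9, 102.2]), np.float64(74.7)]
ell 307.83258056640625 222.3781280517578 20.121131896972656 29.99248695373535
[ 0.42582    -0.22616709  0.004     ]
== mat
[185. 206.] 520 [ 0.4241 -0.2406  0.0038] [ 0.379 -0.286 -0.001] [ 0.468 -0.196  0.008] [array([ 423. , -241.5]), array([100.7, 102.2]), np.float64(56.1)]
ell 185.222900390625 206.2626953125 19.982446670532227 31.078332901000977
[ 0.42462347 -0.24084571  0.004     ]
[-0.2275, 0.0576, 0.2253, -0.0062, -0.0055, -0.0293, 0.2]
[-0.4052, 0.0969, 0.3937, -0.0062, -0.0055, -0.0293, 0.2]
```

View pics/t7.png

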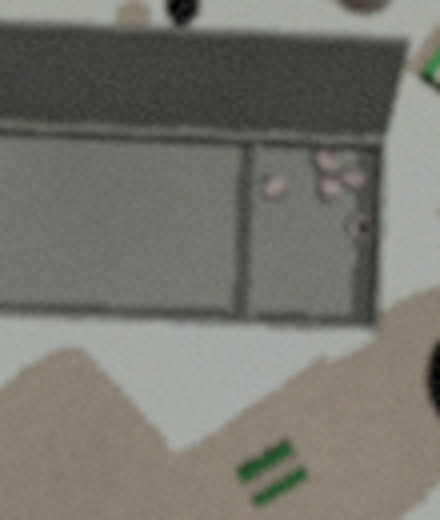

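Five nuts lie in the narrow compartment, at crop pixels (273,185), (325,160), (332,187), (352,177) and (360,228). The mat centre measures about (0.423, -0.241). I'll put the cup back there.

play_rows:
  motion:
    - [[-0.06,0.02,0.06,-0.003,-0.003,-0.015,0.2],[-0.14,0.045,0.14,-0.006,-0.0055,-0.029,0.2],[-0.22,0.071,0.22,-0.006,-0.0055,-0.0293,0.2],[-0.28,0.085,0.28,-0.006,-0.0055,-0.0293,0.2],[-0.34,0.1,0.335,-0.006,-0.0055,-0.0293,0.2],[-0.375,0.107,0.37,-0.006,-0.0055,-0.0293,0.2],[-0.4,0.112,0.389,-0.006,-0.0055,-0.0293,0.2],[-0.4,0.112,0.389,-0.006,-0.0055,-0.0293,0.2],[-0.4,0.112,0.389,-0.006,-0.0055,-0.0293,0.2]]

```text
time_s: 21.1
ee_pos: [0.4214, -0.2389, 0.0587]
eef_rot: [-3.132, -0.788, 1.563]
force: [-0.4, -1.4, -1.8]
grip_width: 0.0645
grip_force: 18.0
```

Run:
```python
from r2 import *
log()
rows([([.421,-.241,.0555],tl(45),.2)])
```

```text
t 21.1 q [-0.841  0.689  1.559  0.489  1.542 -1.019] p [ 0.4214 -0.2389  0.0587] rot [-3.132 -0.788  1.563] F [-0.4 -1.4 -1.8] w 0.0645 gf 18.0
[-0.0151, -0.0017, 0.0029, -0.0007, -0.0004, -0.0008, 0.2]
```

play_rows:
  motion:
    - [[-0.004,0,0.004,0,0,0,0.2],[-0.0085,0,0.0085,0,0,0,0.2],[-0.0085,0,0.0085,0,0,0,0.2]]

```text
time_s: 21.4
ee_pos: [0.4212, -0.2387, 0.0551]
eef_rot: [-3.131, -0.788, 1.563]
force: [0.7, -0.8, -2.0]
grip_width: 0.0645
grip_force: 18.0
```

play_rows:
  motion:
    - [[0,0,0,0,0,0,0.4],[0,0,0,0,0,0,0.7],[0,0,0,0,0,0,1],[0,0,0,0,0,0,1],[0,0,-0.1,0,0,0,1],[0,0,-0.25,0,0,0,1],[0,0,-0.4,0,0,0,1],[0.1,0,-0.5,0,0,0,0.6],[0.3,0,-0.6,0,0,0,0.6]]

```text
time_s: 22.3
ee_pos: [0.4217, -0.2949, 0.2082]
eef_rot: [-3.128, -0.79, 1.559]
force: [1.0, 0.4, 0.8]
grip_width: 0.0816
grip_force: 0.0
```

```bash
python3 - <<'E'
from r2 import *
from m import *
log()
for n in("top","scene"):
    c=camera(n);P=cloud(c);z=P[...,2];H=hsv(c);R=(P[...,0]>0.25)&(P[...,0]<0.75)&(P[...,1]>-.5)&(P[...,1]<-.15)
    show("cup",c,P,R&(z>.07)&(z<.09)&(P[...,0]<.5),30)
    br=(H[...,0]<18)&(H[...,1]>90)
    m=(R&br&(z>.025)&(z<.055)).astype(np.uint8);m=cv2.morphologyEx(m,cv2.MORPH_CLOSE,np.ones((7,7)))
    show("cartons",c,P,(m>0)&R&(z>.036)&(z<.05),25)
    f=c["frame"];a=f[160:265,290:390] if n=="top" else f[170:270,90:230]
    cv2.imwrite(f"pics/{n}8.png",cv2.resize(a[...,::-1],None,fx=4,fy=4,interpolation=cv2.INTER_CUBIC))
E
python3 -c "
import cv2,numpy as np
a=cv2.imread('pics/top8.png');b=cv2.imread('pics/scene8.png');b=cv2.resize(b,(420,300));a=cv2.resize(a,(380,400))
o=np.zeros((400,800,3),np.uint8);o[:400,:380]=a;o[:300,380:]=b;cv2.imwrite('pics/c8.png',o)"
```

```text
t 22.3 q [-0.9    0.568  1.356  0.474  1.856 -0.911] p [ 0.4217 -0.2949  0.2082] rot [-3.128 -0.79   1.559] F [1.  0.4 0.8] w 0.0816 gf 0.0
== cup
[315. 225.] 76 [ 0.4191 -0.239   0.0766] [ 0.387 -0.267  0.071] [ 0.452 -0.204  0.08 ] [array([ 419.2, -234.9]), array([65.3, 65. ]), np.float64(88.9)]
== cartons
[350. 180.] 129 [ 0.5655 -0.3678  0.0407] [ 0.551 -0.391  0.037] [ 0.58  -0.347  0.046] [array([ 566.1, -368.7]), array([33.7, 45.9]), np.float64(1.2)]
[313. 184.] 126 [ 0.5549 -0.2419  0.041 ] [ 0.535 -0.262  0.037] [ 0.576 -0.218  0.045] [array([ 554.4, -240.3]), array([47.2, 33.3]), np.float64(54.6)]
== cup
[184. 189.] 117 [ 0.4186 -0.2392  0.0762] [ 0.389 -0.269  0.07 ] [ 0.456 -0.207  0.081] [array([ 422.8, -238.7]), array([70.6, 64.9]), np.float64(28.1)]
== cartons
[125. 208.] 63 [ 0.4862 -0.4205  0.0408] [ 0.474 -0.44   0.037] [ 0.5   -0.396  0.045] [array([ 486.3, -416.2]), array([32.4, 47.8]), np.float64(9.0)]
[176. 228.] 142 [ 0.5614 -0.2421  0.0415] [ 0.534 -0.267  0.038] [ 0.581 -0.221  0.045] [array([ 558. , -243.6]), array([51.6, 38.3]), np.float64(53.6)]
[133. 228.] 137 [ 0.5729 -0.3704  0.0416] [ 0.554 -0.392  0.037] [ 0.587 -0.349  0.045] [array([ 569.9, -371.6]), array([36.3, 47.7]), np.float64(1.7)]
```

View pics/c8.png

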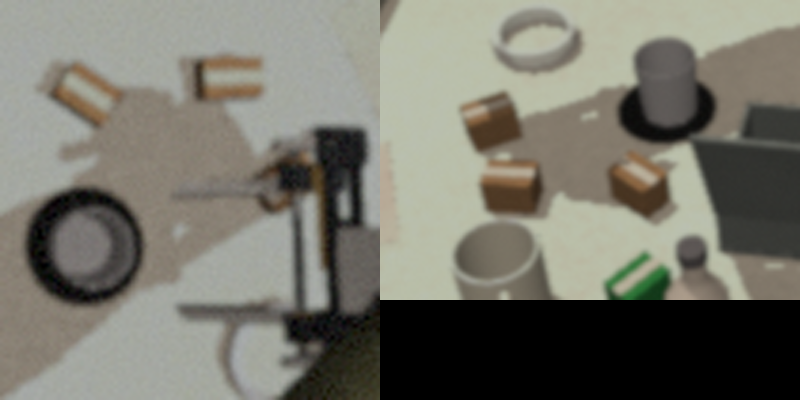

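The crop shows the cup empty and upright on the mat, top pane (83,245). The three brown cartons are at scene pane (490,125), (510,185) and (640,185); the green ones I leave. I'll start with the middle brown one, B.

Run:
```python
from r2 import *
log()
rows([([.5675,-.370,.17],down(1.597),.3),([.5675,-.370,.03],down(1.597),.3)])
```

```text
t 22.4 q [-0.896  0.559  1.354  0.475  1.856 -0.91 ] p [ 0.4234 -0.2942  0.2137] rot [-3.139 -0.782  1.569] F [-0.2  0.6 -0.3] w 0.076 gf 0.0
[-0.3377, 0.5768, -0.0903, 0.0013, -0.1244, -0.004, 0.3]
[-0.7323, 0.5778, 0.3071, 0.0013, -0.1244, -0.004, 0.3]
```

play_rows:
  motion:
    - [[-0.02,0.15,-0.08,0,-0.02,0,0.3],[-0.08,0.3,-0.13,0,-0.042,0,0.3],[-0.15,0.45,-0.13,0,-0.065,0,0.3],[-0.22,0.577,-0.12,0,-0.088,0,0.3],[-0.28,0.577,-0.1,0,-0.11,0,0.3],[-0.3377,0.577,-0.09,0.001,-0.1244,-0.004,0.3],[-0.3377,0.577,-0.09,0.001,-0.1244,-0.004,0.3],[-0.3377,0.577,-0.09,0.001,-0.1244,-0.004,0.3]]

```text
time_s: 23.2
ee_pos: [0.5661, -0.3692, 0.1633]
eef_rot: [-3.137, -0.01, 1.595]
force: [0.0, -0.8, 0.6]
grip_width: 0.0609
grip_force: 0.0
```

```bash
cat > cart.py <<'E'
from r2 import *
from m import *
log()
o=get_obs();c=camera("wrist");np.savez("wr",**c)
H=hsv(c);br=((H[...,0]<18)&(H[...,1]>90)).astype(np.uint8)
m=cv2.morphologyEx(br,cv2.MORPH_CLOSE,np.ones((9,9)))
K=c["camera_matrix"];z=c["z_map"];v,u=np.mgrid[0:384,0:512]
du=u-K[0,2];dv=v-K[1,2];r=np.hypot(du,dv)+1e-9;th=r/K[0,0]
# z_map along axis: point = z*(tan th * dir,1)
X=np.stack([np.tan(th)*du/r*z,-np.tan(th)*dv/r*z,-z],-1)@c["T_tool_cam"][:3,:3].T+c["T_tool_cam"][:3,3]
R=Ro.from_euler('xyz',o["eef_rot"]).as_matrix()
P=X@R.T+o["ee_pos"];P[z==0]=np.nan
zz=P[...,2]
show("wrist cartons",c,P,(m>0)&(zz>.034)&(zz<.055)&(P[...,0]>.3)&(P[...,0]<.72)&(P[...,1]<-.1),60)
E
python3 cart.py
python3 - <<'E'
from r2 import *
rows([([.5675,-.370,.03],down(1.597),.3)])
E
```

```text
t 23.2 q [-0.634  0.638  1.176  0.005  1.338 -0.659] p [ 0.5661 -0.3692  0.1633] rot [-3.137 -0.01   1.595] F [ 0.  -0.8  0.6] w 0.0609 gf 0.0
== wrist cartons
[231.  52.] 620 [ 0.5475 -0.2375  0.0424] [ 0.533 -0.258  0.041] [ 0.563 -0.217  0.044] [array([ 547.6, -237.2]), array([51.6, 11.6]), np.float64(55.1)]
[252.  66.] 696 [ 0.5674 -0.2512  0.0424] [ 0.552 -0.272  0.04 ] [ 0.583 -0.231  0.044] [array([ 567.4, -251.2]), array([51.5, 12.4]), np.float64(55.5)]
[250. 190.] 1161 [ 0.5748 -0.3701  0.0424] [ 0.552 -0.396  0.04 ] [ 0.585 -0.347  0.044] [array([ 568.9, -372.5]), array([34.6, 51.6]), np.float64(0.5)]
[158. 226.] 1088 [ 0.4718 -0.4121  0.0426] [ 0.453 -0.439  0.037] [ 0.488 -0.393  0.044] [array([ 473.7, -417.6]), array([36.4, 47. ]), np.float64(32.5)]
[-0.0059, 0.0076, 0.5348, -0.0006, -0.0014, -0.0005, 0.3]
```

play_rows:
  motion:
    - [[-0.012,0.012,0.15,0,-0.0014,0,0.3],[-0.012,0.012,0.3,0,-0.0014,0,0.3],[-0.012,0.012,0.43,0,-0.0014,0,0.3],[-0.012,0.012,0.534,0,-0.0014,0,0.3],[-0.012,0.012,0.534,0,-0.0014,0,0.3],[-0.012,0.012,0.534,0,-0.0014,0,-0.1],[-0.012,0.012,0.534,0,-0.0014,0,-0.6],[-0.012,0.012,0.534,0,-0.0014,0,-0.6],[-0.012,0.012,0.534,0,-0.0014,0,-0.6]]
  grip_force: 15

```text
time_s: 24.15
ee_pos: [0.5692, -0.372, 0.0313]
eef_rot: [-3.139, 0.003, 1.595]
force: [-1.7, 0.6, 5.3]
grip_width: 0.0361
grip_force: 15.0
```

Run:
```python
from r2 import *
log()
rows([([.5675,-.370,.19],down(1.597),-.6),([.5509,.1354,.19],down(3.077),-.6)])
```

```text
t 24.15 q [-0.631  0.781  1.26  -0.005  1.1   -0.654] p [ 0.5692 -0.372   0.0313] rot [-3.139e+00  3.000e-03  1.595e+00] F [-1.7  0.6  5.3] w 0.0361 gf 15.0
[0.0062, -0.0079, -0.6349, -0.0004, 0.0005, -0.0003, -0.6]
[2.0288, -0.0249, -0.6417, -0.0007, 0.0002, -0.2358, -0.6]
```

play_rows:
  motion:
    - [[0,0,-0.15,0,0,0,-0.6],[0,0,-0.35,0,0,0,-0.6],[0,0,-0.55,0,0,-0.02,-0.6],[0.15,0,-0.63,0,0,-0.04,-0.6],[0.3,0,-0.635,0,0,-0.06,-0.6],[0.45,0,-0.635,0,0,-0.08,-0.6],[0.6,0,-0.635,0,0,-0.1,-0.6],[0.75,0,-0.635,0,0,-0.12,-0.6],[0.9,0,-0.635,0,0,-0.14,-0.6],[1,0,-0.635,0,0,-0.16,-0.6]]

```text
time_s: 25.15
ee_pos: [0.5629, -0.119, 0.1884]
eef_rot: [-3.138, -0.002, 2.607]
force: [0.6, -0.6, -0.9]
grip_width: 0.036
grip_force: 15.0
```

Run:
```python
from r2 import *
log()
rows([([.5509,.1354,.19],down(3.077),-.6),([.5509,.1354,.037],down(3.077),-.6)])
```

```text
t 25.15 q [-0.271  0.388  1.489 -0.003  1.268 -1.306] p [ 0.5629 -0.119   0.1884] rot [-3.138e+00 -2.000e-03  2.607e+00] F [ 0.6 -0.6 -0.9] w 0.036 gf 15.0
[0.5599, 0.851, -0.0081, -0.0005, -0.0004, -0.0748, -0.6]
[0.5587, 0.8531, 0.6039, -0.0005, -0.0004, -0.0748, -0.6]
```

play_rows:
  motion:
    - [[0.1,0.15,-0.008,0,0,-0.02,-0.6],[0.2,0.3,-0.008,0,0,-0.04,-0.6],[0.3,0.45,-0.008,0,0,-0.06,-0.6],[0.4,0.6,-0.008,0,0,-0.0748,-0.6],[0.5,0.76,0,0,0,-0.0748,-0.6],[0.56,0.852,0.08,0,0,-0.0748,-0.6],[0.56,0.852,0.2,0,0,-0.0748,-0.6],[0.559,0.853,0.34,0,0,-0.0748,-0.6],[0.559,0.853,0.48,0,0,-0.0748,-0.6],[0.559,0.853,0.57,0,0,-0.0748,-0.6]]

```text
time_s: 26.15
ee_pos: [0.5518, 0.1332, 0.0428]
eef_rot: [-3.139, -0.006, 3.071]
force: [0.5, -0.4, -1.9]
grip_width: 0.0362
grip_force: 15.0
```

Run:
```python
from r2 import *
log()
rows([([.5509,.1354,.0365],down(3.077),-.6)])
```

```text
t 26.15 q [ 0.173  0.553  1.622 -0.002  0.973 -1.326] p [0.5518 0.1332 0.0428] rot [-3.139 -0.006  3.071] F [ 0.5 -0.4 -1.9] w 0.0362 gf 15.0
[0.0039, 0.0088, 0.0253, -0.0005, -0.0009, -0.001, -0.6]
```

play_rows:
  motion:
    - [[0.004,0.009,0.015,0,0,0,-0.6],[0.004,0.009,0.03,0,0,0,-0.6],[0.004,0.009,0.03,0,0,0,-0.6],[0.004,0.009,0.03,0,0,0,-0.1],[0.004,0.009,0.03,0,0,0,0.1],[0.004,0.009,0.03,0,0,0,0.1],[0.004,0.009,-0.1,0,0,0,0.1],[0.004,0.009,-0.3,0,0,0,0.1],[0.004,0.009,-0.5,0,0,0,0.1],[0.004,0.009,-0.6,0,0,0,0.3]]

```text
time_s: 27.15
ee_pos: [0.5533, 0.136, 0.1998]
eef_rot: [-3.141, 0.002, 3.071]
force: [0.2, -0.1, 0.7]
grip_width: 0.0567
grip_force: 0.0
```

Run:
```python
from r2 import *
log()
rows([([.4737,-.4175,.19],down(2.138),.3)])
```

```text
t 27.15 q [ 0.177  0.363  1.495 -0.002  1.281 -1.322] p [0.5533 0.136  0.1998] rot [-3.141e+00  2.000e-03  3.071e+00] F [ 0.2 -0.1  0.7] w 0.0567 gf 0.0
[0.1607, -2.2308, 0.0414, -0.0, 0.0004, 0.1484, 0.3]
```

play_rows:
  motion:
    - [[0.015,-0.2,0,0,0,0.01,0.3],[0.03,-0.4,0,0,0,0.025,0.3],[0.045,-0.6,0,0,0,0.04,0.3],[0.06,-0.8,0,0,0,0.055,0.3],[0.075,-1,0,0,0,0.07,0.3],[0.075,-1,0,0,0,0.07,0.3]]

```text
time_s: 27.75
ee_pos: [0.5151, -0.1169, 0.196]
eef_rot: [-3.137, -0.001, 2.622]
force: [-0.1, -0.3, -0.4]
grip_width: 0.0613
grip_force: 0.0
```

Run:
```python
from r2 import *
log()
rows([([.4737,-.4175,.17],down(2.138),.3)])
```

```text
t 27.75 q [-0.291  0.278  1.617 -0.004  1.248 -1.341] p [ 0.5151 -0.1169  0.196 ] rot [-3.137e+00 -1.000e-03  2.622e+00] F [-0.1 -0.3 -0.4] w 0.0613 gf 0.0
[-0.453, -1.1255, 0.1084, -0.0007, -0.0, 0.0771, 0.3]
```

play_rows:
  motion:
    - [[-0.08,-0.18,0,0,0,0.015,0.3],[-0.16,-0.36,0,0,0,0.03,0.3],[-0.24,-0.54,0,0,0,0.045,0.3],[-0.32,-0.72,0.03,0,0,0.06,0.3],[-0.38,-0.87,0.06,0,0,0.077,0.3],[-0.43,-1,0.1,0,0,0.077,0.3],[-0.43,-1,0.1,0,0,0.077,0.3],[-0.43,-1,0.1,0,0,0.077,0.3]]

```text
time_s: 28.55
ee_pos: [0.4875, -0.3828, 0.1711]
eef_rot: [-3.137, -0.001, 2.147]
force: [0.6, 0.0, 0.3]
grip_width: 0.061
grip_force: 0.0
```

```bash
python3 cart.py
python3 - <<'E'
from r2 import *
rows([([.4737,-.4175,.03],down(2.138),.3)])
E
```

```text
t 28.55 q [-0.723  0.501  1.369 -0.004  1.274 -1.298] p [ 0.4875 -0.3828  0.1711] rot [-3.137e+00 -1.000e-03  2.147e+00] F [0.6 0.  0.3] w 0.061 gf 0.0
== wrist cartons
[376. 111.] 1107 [ 0.5543 -0.2467  0.0423] [ 0.532 -0.271  0.037] [ 0.58  -0.219  0.044] [array([ 556.8, -244.3]), array([52.9, 36.1]), np.float64(55.1)]
[216. 239.] 526 [ 0.4922 -0.4527  0.0422] [ 0.477 -0.476  0.036] [ 0.507 -0.433  0.044] [array([ 492.2, -454.7]), array([20.4, 52.9]), np.float64(42.4)]
[-0.0877, -0.1221, 0.5666, -0.0007, -0.0, 0.0016, 0.3]
```

Carton C has been knocked aside, so I'll re-measure it.

```bash
cat > find.py <<'E'
from m import *
for n in("top","scene"):
    c=camera(n);P=cloud(c);z=P[...,2];H=hsv(c);R=(P[...,0]>0.25)&(P[...,0]<0.75)&(P[...,1]>-.6)&(P[...,1]<.2)
    br=(H[...,0]<18)&(H[...,1]>90)
    m=(R&br&(z>.025)&(z<.055)).astype(np.uint8);m=cv2.morphologyEx(m,cv2.MORPH_CLOSE,np.ones((7,7)))
    show(n+" cartons",c,P,(m>0)&R&(z>.034)&(z<.055),20)
    show("cup",c,P,R&(z>.07)&(z<.09)&(P[...,0]<.5)&(P[...,1]<-.15),30)
E
python3 find.py
```

```text
== top cartons
[312. 184.] 126 [ 0.5553 -0.2396  0.0411] [ 0.535 -0.26   0.037] [ 0.576 -0.218  0.046] [array([ 555.3, -240.8]), array([46.6, 34.1]), np.float64(54.2)]
[200. 188.] 157 [0.5518 0.1366 0.0456] [0.531 0.12  0.041] [0.575 0.154 0.05 ] [array([553. , 136.3]), array([36.2, 47.9]), np.float64(82.8)]
== cup
[315. 225.] 78 [ 0.4191 -0.2385  0.0769] [ 0.387 -0.267  0.071] [ 0.452 -0.203  0.083] [array([ 419.2, -234.9]), array([65.1, 65.1]), np.float64(88.3)]
== scene cartons
[112. 208.] 111 [ 0.4894 -0.4607  0.0415] [ 0.467 -0.48   0.036] [ 0.508 -0.437  0.046] [array([ 486. , -461.1]), array([36.8, 45.9]), np.float64(28.8)]
[175. 228.] 145 [ 0.5631 -0.243   0.0415] [ 0.539 -0.267  0.035] [ 0.583 -0.22   0.045] [array([ 560.1, -243. ]), array([47. , 36.7]), np.float64(50.9)]
== cup
[184. 189.] 120 [ 0.4213 -0.238   0.0762] [ 0.388 -0.27   0.07 ] [ 0.456 -0.207  0.082] [array([ 421.6, -238.4]), array([71.3, 64.5]), np.float64(10.7)]
```

play_rows:
  motion:
    - [[-0.15,-0.1,-0.05,0,0,0,0.3],[-0.26,-0.15,-0.05,0,0,0,0.3],[-0.26,-0.15,-0.05,0,0,0,0.3],[-0.26,-0.15,-0.05,0,0,0,0.3]]

```text
time_s: 29.1
ee_pos: [0.4918, -0.457, 0.1839]
eef_rot: [-3.137, -0.0, 2.148]
force: [0.3, 0.8, -0.3]
grip_width: 0.0611
grip_force: 0.0
```

```bash
python3 cart.py
python3 - <<'E'
from h import *
c=np.load("wr.npz");cv2.imwrite("pics/w9.png",c["frame"][...,::-1])
E
```

```text
t 29.1 q [-0.802  0.607  1.176 -0.004  1.36  -1.378] p [ 0.4918 -0.457   0.1839] rot [-3.137 -0.     2.148] F [ 0.3  0.8 -0.3] w 0.0611 gf 0.0
== wrist cartons
[400.  57.] 874 [ 0.5543 -0.2489  0.0422] [ 0.532 -0.272  0.036] [ 0.579 -0.22   0.044] [array([ 556.8, -244.6]), array([52.4, 35.2]), np.float64(55.6)]
[239. 179.] 1052 [ 0.4823 -0.4602  0.0424] [ 0.46  -0.487  0.04 ] [ 0.505 -0.435  0.044] [array([ 483.1, -461.9]), array([35.1, 51.7]), np.float64(30.7)]
[ 59. 237.] 245 [ 0.324  -0.6527  0.0437] [ 0.323 -0.694  0.035] [ 0.325 -0.622  0.054] [array([ 324.1, -661.9]), array([ 2. , 83.6]), np.float64(0.0)]
```

View pics/w9.png

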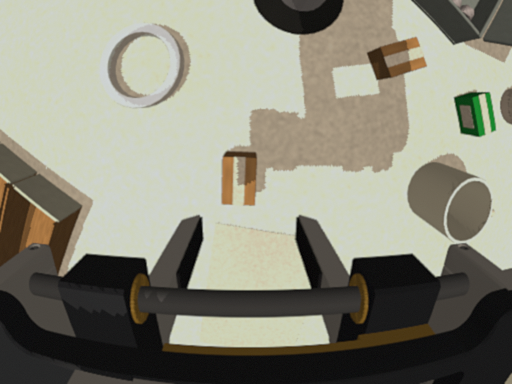

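Carton C is now at (239,179) in the wrist view, or (0.483, -0.462) in the world, and still standing. I'll grasp it.

Run:
```python
from r2 import *
rows([([.4832,-.462,.03],down(2.107),.3)])
```

```text
[0.0007, -0.0382, 0.6162, -0.0007, -0.0001, 0.0065, 0.3]
```

play_rows:
  motion:
    - [[0,-0.038,0.15,0,0,0.0065,0.3],[0,-0.038,0.3,0,0,0.0065,0.3],[0,-0.038,0.45,0,0,0.0065,0.3],[0,-0.038,0.55,0,0,0.0065,0.3],[0,-0.038,0.615,0,0,0.0065,0.3],[0,-0.038,0.615,0,0,0.0065,0.2],[0,-0.038,0.615,0,0,0.0065,-0.1],[0,-0.038,0.615,0,0,0.0065,-0.6],[0,-0.038,0.615,0,0,0.0065,-0.6],[0,-0.038,0.615,0,0,0.0065,-0.6]]
  grip_force: 15

```text
time_s: 30.15
ee_pos: [0.4834, -0.4638, 0.0317]
eef_rot: [-3.138, 0.002, 2.106]
force: [-1.2, 1.4, 6.5]
grip_width: 0.0361
grip_force: 15.0
```

play_rows:
  motion:
    - [[0,0,-0.15,0,0,0,-0.6],[0,0,-0.3,0,0,0,-0.6],[0,0,-0.45,0,0,0,-0.6],[0.1,0,-0.6,0,0,0,-0.6],[0.2,0.05,-0.65,0,0,-0.02,-0.6],[0.3,0.15,-0.65,0,0,-0.04,-0.6],[0.4,0.3,-0.65,0,0,-0.06,-0.6],[0.5,0.45,-0.65,0,0,-0.08,-0.6],[0.6,0.6,-0.65,0,0,-0.1,-0.6],[0.7,0.75,-0.65,0,0,-0.12,-0.6]]

```text
time_s: 31.15
ee_pos: [0.5559, -0.2151, 0.1923]
eef_rot: [-3.138, -0.003, 2.865]
force: [0.7, -1.0, -1.6]
grip_width: 0.0359
grip_force: 15.0
```

Run:
```python
from r2 import *
log()
rows([([.5467,.0705,.19],down(3.077),-.6),([.5467,.0705,.0365],down(3.077),-.6)])
```

```text
t 31.15 q [-0.429  0.43   1.421 -0.004  1.293 -1.722] p [ 0.5559 -0.2151  0.1923] rot [-3.138e+00 -3.000e-03  2.865e+00] F [ 0.7 -1.  -1.6] w 0.0359 gf 15.0
[0.3475, 1.0891, 0.0067, -0.0005, -0.0005, -0.0337, -0.6]
[0.3459, 1.0911, 0.6207, -0.0005, -0.0005, -0.0337, -0.6]
```

play_rows:
  motion:
    - [[0.05,0.16,0,0,0,-0.017,-0.6],[0.1,0.33,0,0,0,-0.0337,-0.6],[0.16,0.5,0,0,0,-0.0337,-0.6],[0.21,0.67,0,0,0,-0.0337,-0.6],[0.27,0.84,0,0,0,-0.0337,-0.6],[0.32,1,0.05,0,0,-0.0337,-0.6],[0.32,1,0.1,0,0,-0.0337,-0.6],[0.32,1,0.1,0,0,-0.0337,-0.6]]

```text
time_s: 31.95
ee_pos: [0.5472, 0.046, 0.1651]
eef_rot: [-3.139, -0.006, 3.074]
force: [-0.1, -0.0, -1.8]
grip_width: 0.0361
grip_force: 15.0
```

Run:
```python
from r2 import *
log()
rows([([.5467,.0705,.0355],down(3.077),-.6)])
```

```text
t 31.95 q [ 0.018  0.357  1.589 -0.003  1.202 -1.484] p [0.5472 0.046  0.1651] rot [-3.139 -0.006  3.074] F [-0.1 -0.  -1.8] w 0.0361 gf 15.0
[0.0057, 0.099, 0.518, -0.0005, -0.001, -0.0005, -0.6]
```

play_rows:
  motion:
    - [[0.005,0.099,0.05,0,0,0,-0.6],[0.005,0.099,0.18,0,0,0,-0.6],[0.005,0.099,0.32,0,0,0,-0.6],[0.005,0.099,0.43,0,0,0,-0.6],[0.005,0.099,0.49,0,0,0,-0.6],[0.005,0.099,0.519,0,0,0,-0.6],[0.005,0.099,0.519,0,0,0,-0.6],[0.005,0.099,0.519,0,0,0,-0.6]]

```text
time_s: 32.75
ee_pos: [0.5487, 0.0697, 0.0377]
eef_rot: [-3.139, -0.002, 3.071]
force: [0.1, -0.3, -1.5]
grip_width: 0.0358
grip_force: 15.0
```

play_rows:
  motion:
    - [[0,0,0,0,0,0,-0.1],[0,0,0,0,0,0,0.1],[0,0,0,0,0,0,0.1],[0,0,-0.12,0,0,0,0.1],[0,0,-0.3,0,0,0,0.1],[0,0,-0.5,0,0,0,0.1],[0,-0.15,-0.6,0,0,0,0.3],[0,-0.3,-0.6,0,0,0,0.3],[0,-0.5,-0.6,0,0,0,0.3],[0,-0.7,-0.6,0,0,0,0.3]]

```text
time_s: 33.75
ee_pos: [0.536, -0.1057, 0.1876]
eef_rot: [-3.139, -0.003, 3.073]
force: [0.7, 0.4, 0.2]
grip_width: 0.0609
grip_force: 0.0
```

```bash
python3 - <<'E'
from r2 import *
log()
rows([([.5571,-.2444,.17],down(.963),.3),([.5571,-.2444,.17],down(.963+np.pi),.3)])
E
python3 find.py
```

```text
t 33.75 q [-0.26   0.326  1.576 -0.003  1.242 -1.761] p [ 0.536  -0.1057  0.1876] rot [-3.139e+00 -3.000e-03  3.073e+00] F [0.7 0.4 0.2] w 0.0609 gf 0.0
[-0.1223, -0.5475, 0.0714, -0.0007, 0.0002, 0.3358, 0.3]
[-0.1223, -0.5475, 0.0714, -0.0002, -0.0006, -0.1642, 0.3]
== top cartons
[315. 185.] 46 [ 0.5532 -0.2485  0.0406] [ 0.532 -0.263  0.036] [ 0.569 -0.242  0.046] [array([ 551.5, -253.3]), array([23.2, 40.3]), np.float64(88.7)]
[200. 188.] 159 [0.5518 0.1364 0.0459] [0.531 0.12  0.041] [0.575 0.154 0.051] [array([553.1, 136.2]), array([37.2, 48.2]), np.float64(83.6)]
[220. 189.] 162 [0.5462 0.0703 0.0456] [0.523 0.054 0.042] [0.57  0.087 0.05 ] [array([546.3,  70.3]), array([33.8, 47. ]), np.float64(89.0)]
== cup
[315. 225.] 77 [ 0.4167 -0.2409  0.0773] [ 0.387 -0.267  0.071] [ 0.452 -0.205  0.081] [array([ 419.2, -235.1]), array([65.8, 64.9]), np.float64(88.5)]
== scene cartons
[175. 228.] 144 [ 0.5633 -0.2425  0.0412] [ 0.541 -0.267  0.036] [ 0.582 -0.219  0.045] [array([ 560.3, -242.7]), array([49.2, 36.8]), np.float64(54.7)]
== cup
[184. 189.] 117 [ 0.4164 -0.2391  0.0763] [ 0.388 -0.27   0.07 ] [ 0.456 -0.208  0.082] [array([ 421.6, -238.5]), array([72.1, 64.3]), np.float64(11.6)]
```

play_rows:
  motion:
    - [[-0.02,-0.06,0,0,0,0.024,0.3],[-0.03,-0.12,0,0,0,0.047,0.3],[-0.04,-0.18,0,0,0,0.07,0.3],[-0.05,-0.24,0,0,0,0.094,0.3],[-0.06,-0.3,0,0,0,0.117,0.3],[-0.07,-0.36,0,0,0,0.14,0.3],[-0.08,-0.42,0,0,0,0.164,0.3],[-0.1,-0.48,0,0,0,0.188,0.3],[-0.11,-0.53,0.03,0,0,0.211,0.3],[-0.122,-0.5475,0.07,0,0,0.235,0.3]]

```text
time_s: 34.85
ee_pos: [0.5576, -0.2435, 0.1699]
eef_rot: [-3.139, 0.003, 1.59]
force: [0.7, 0.9, 0.4]
grip_width: 0.0609
grip_force: 0.0
```

play_rows:
  motion:
    - [[0,0,0,0,0,0.024,0.3],[0,0,0,0,0,0.047,0.3],[0,0,0,0,0,0.07,0.3],[0,0,0,0,0,0.094,0.3],[0,0,0,0,0,0.1,0.3],[0,0,0,0,0,0.1,0.3]]

```text
time_s: 35.45
ee_pos: [0.5574, -0.2424, 0.1698]
eef_rot: [-3.14, 0.004, 0.968]
force: [-1.2, -0.1, -0.5]
grip_width: 0.0615
grip_force: 0.0
```

```bash
python3 cart.py
python3 - <<'E'
from r2 import *
rows([([.5570,-.2444,.03],down(.963),.3)])
E
```

```text
t 35.45 q [-0.469  0.476  1.408 -0.004  1.26   0.135] p [ 0.5574 -0.2424  0.1698] rot [-3.14   0.004  0.968] F [-1.2 -0.1 -0.5] w 0.0615 gf 0.0
== wrist cartons
[237. 185.] 552 [ 0.5489 -0.2358  0.0424] [ 0.533 -0.257  0.04 ] [ 0.564 -0.216  0.044] [array([ 548.3, -236.6]), array([51.2, 10.4]), np.float64(54.8)]
[260. 185.] 555 [ 0.568  -0.249   0.0425] [ 0.553 -0.27   0.041] [ 0.583 -0.229  0.044] [array([ 567.3, -249.6]), array([51. , 12.8]), np.float64(56.7)]
[-0.0051, 0.0042, 0.5592, -0.0003, 0.0006, 0.0011, 0.3]
```

play_rows:
  motion:
    - [[0,0.003,0.15,0,0,0.001,0.3],[0,0.003,0.3,0,0,0.001,0.3],[0,0.003,0.43,0,0,0.001,0.3],[0,0.003,0.52,0,0,0.001,0.3],[0,0.003,0.557,0,0,0.001,0.3],[0,0.003,0.557,0,0,0.001,0.2],[0,0.003,0.557,0,0,0.001,-0.1],[0,0.003,0.557,0,0,0.001,-0.6],[0,0.003,0.557,0,0,0.001,-0.6],[0,0.003,0.557,0,0,0.001,-0.6]]
  grip_force: 15

```text
time_s: 36.5
ee_pos: [0.5577, -0.2439, 0.0316]
eef_rot: [-3.141, 0.004, 0.962]
force: [-1.5, 1.3, 7.3]
grip_width: 0.0361
grip_force: 15.0
```

play_rows:
  motion:
    - [[0,0,-0.15,0,0,0,-0.6],[0,0,-0.3,0,0,0,-0.6],[0,0,-0.45,0,0,0,-0.6],[0,0,-0.6,0,0,0,-0.6],[0,0,-0.62,0,0,0,-0.6],[0,0,-0.62,0,0,0,-0.6]]

```text
time_s: 37.1
ee_pos: [0.5581, -0.2434, 0.1863]
eef_rot: [3.142, 0.004, 0.962]
force: [0.1, 0.1, -1.6]
grip_width: 0.0358
grip_force: 15.0
```

Run:
```python
from r2 import *
log()
rows([([.5426,.0057,.19],down(-.064),-.6)])
```

```text
t 37.1 q [-0.47   0.462  1.389 -0.004  1.291  0.14 ] p [ 0.5581 -0.2434  0.1863] rot [3.142 0.004 0.962] F [ 0.1  0.1 -1.6] w 0.0358 gf 15.0
[0.7818, -0.621, -0.0177, 0.0003, 0.0005, 0.1632, -0.6]
```

play_rows:
  motion:
    - [[0.1,-0.08,-0.017,0,0,0.023,-0.6],[0.2,-0.16,-0.017,0,0,0.046,-0.6],[0.32,-0.25,-0.017,0,0,0.07,-0.6],[0.43,-0.34,-0.017,0,0,0.094,-0.6],[0.55,-0.43,-0.017,0,0,0.117,-0.6],[0.66,-0.52,-0.017,0,0,0.14,-0.6],[0.78,-0.62,-0.017,0,0,0.163,-0.6],[0.78,-0.62,-0.017,0,0,0.163,-0.6],[0.78,-0.62,-0.017,0,0,0.163,-0.6]]

```text
time_s: 38.0
ee_pos: [0.5418, 0.0057, 0.1878]
eef_rot: [3.139, 0.006, -0.059]
force: [-0.4, -0.8, -1.6]
grip_width: 0.0358
grip_force: 15.0
```

Run:
```python
from r2 import *
log()
rows([([.5426,.0057,.0355],down(-.064),-.6)])
```

```text
t 38.0 q [-0.056  0.318  1.586 -0.003  1.244  1.575] p [0.5418 0.0057 0.1878] rot [ 3.139  0.006 -0.059] F [-0.4 -0.8 -1.6] w 0.0358 gf 15.0
[0.0067, -0.0019, 0.609, 0.0004, 0.0009, 0.0008, -0.6]
```

play_rows:
  motion:
    - [[0.0067,0,0.15,0,0,0.001,-0.6],[0.0067,0,0.3,0,0,0.001,-0.6],[0.0067,0,0.43,0,0,0.001,-0.6],[0.0067,0,0.53,0,0,0.001,-0.6],[0.0067,0,0.58,0,0,0.001,-0.6],[0.0067,0,0.607,0,0,0.001,-0.6],[0.0067,0,0.607,0,0,0.001,-0.6],[0.0067,0,0.607,0,0,0.001,-0.6]]

```text
time_s: 38.8
ee_pos: [0.544, 0.0045, 0.0383]
eef_rot: [3.139, 0.002, -0.069]
force: [-0.0, 0.6, -1.0]
grip_width: 0.0357
grip_force: 15.0
```

play_rows:
  motion:
    - [[0,0,0,0,0,0,-0.1],[0,0,0,0,0,0,0.1],[0,0,0,0,0,0,0.1],[0,0,-0.12,0,0,0,0.1],[0,0,-0.3,0,0,0,0.1],[0,0,-0.5,0,0,0,0.1],[0,0,-0.7,0,0,0,0],[0,0,-0.9,0,0,0,0],[0,0,-1,0,0,0,0],[0,0,-1,0,0,0,0]]

```text
time_s: 39.8
ee_pos: [0.5453, 0.0054, 0.2917]
eef_rot: [3.139, -0.003, -0.069]
force: [0.7, -0.1, 0.2]
grip_width: 0.0474
grip_force: 0.0
```

play_rows:
  motion:
    - [[0,-0.1,-0.2,0,0,-0.02,0],[-0.03,-0.3,-0.4,0,0,-0.04,0],[-0.05,-0.5,-0.5,0,0,-0.06,0],[-0.07,-0.7,-0.5,0,0,-0.08,0],[-0.07,-0.7,-0.5,0,0,-0.08,0]]

```text
time_s: 40.3
ee_pos: [0.539, 0.1843, 0.4122]
eef_rot: [3.141, 0.004, 0.44]
force: [-0.6, 0.1, 0.2]
grip_width: 0.0473
grip_force: 0.0
```

```bash
python3 find.py
python3 - <<'E'
from r2 import *
from m import *
log()
for n in("top","scene"):
    c=camera(n);P=cloud(c);z=P[...,2]
    R=(P[...,0]>0.25)&(P[...,0]<0.8)&(P[...,1]>.05)&(P[...,1]<.5)
    show("grip",c,P,R&(z>.285)&(z<.325)&(P[...,1]>.28),5)
    if n=="top": cv2.imwrite("pics/t10.png",cv2.resize(c["frame"][100:270,120:400][...,::-1],None,fx=2.8,fy=2.8,interpolation=cv2.INTER_CUBIC))
E
```

```text
== top cartons
[200. 188.] 159 [0.5518 0.1364 0.0457] [0.531 0.118 0.039] [0.575 0.154 0.05 ] [array([553. , 136.1]), array([37. , 48.7]), np.float64(84.0)]
[220. 189.] 161 [0.5464 0.0704 0.0462] [0.523 0.053 0.042] [0.57  0.087 0.051] [array([546.3,  70.4]), array([34. , 47.3]), np.float64(88.4)]
[239. 190.] 145 [0.5416 0.0065 0.0457] [ 0.521 -0.01   0.042] [0.565 0.021 0.05 ] [array([542.8,   5.6]), array([33.8, 48.3]), np.float64(83.9)]
== cup
[315. 225.] 76 [ 0.4176 -0.2399  0.0767] [ 0.387 -0.267  0.071] [ 0.452 -0.205  0.081] [array([ 419.2, -234.9]), array([65.2, 65. ]), np.float64(88.3)]
== scene cartons
== cup
[184. 189.] 121 [ 0.4203 -0.2409  0.0758] [ 0.39  -0.269  0.07 ] [ 0.456 -0.207  0.081] [array([ 422.5, -238.7]), array([72.4, 65.5]), np.float64(5.2)]
t 40.4 q [ 2.660e-01  2.910e-01  1.109e+00 -1.000e-03  1.746e+00  1.399e+00] p [0.5391 0.1846 0.4115] rot [-3.142  0.005  0.438] F [-0.1 -0.7  0.2] w 0.047 gf 0.0
== grip
== grip
[388. 156.] 73 [0.5129 0.3491 0.3039] [0.501 0.342 0.286] [0.517 0.357 0.315] [array([508.5, 350.1]), array([16.9, 17.8]), np.float64(71.8)]
```

View pics/t10.png

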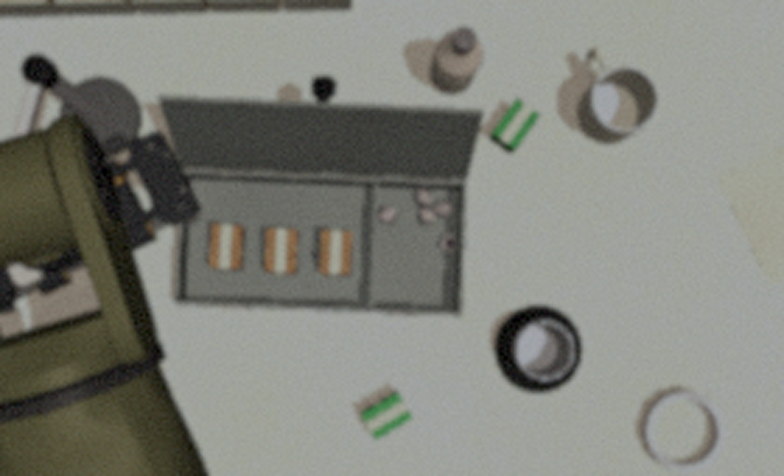

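The top view shows three cartons in the wide compartment at (226,246), (281,250) and (335,250). The nuts are in the narrow one around (425,205), and the cup is upright on its mat at (540,348). Next I'll swing the magnifier back.

Run:
```python
from r2 import *
rows([([.509,.350,.37],down(2.862-np.pi),0),([.509,.350,.298],down(2.862-np.pi),0)])
```

```text
[0.1741, -0.6619, 0.1624, 0.0004, 0.0009, 0.1137, 0]
[0.1759, -0.662, 0.4504, 0.0004, 0.0009, 0.1137, 0]
```

play_rows:
  motion:
    - [[0.05,-0.18,0.03,0,0,0.023,0],[0.1,-0.35,0.06,0,0,0.046,0],[0.15,-0.5,0.09,0,0,0.07,0],[0.175,-0.662,0.12,0,0,0.094,0],[0.175,-0.662,0.16,0,0,0.1137,0],[0.175,-0.662,0.16,0,0,0.1137,0],[0.175,-0.662,0.16,0,0,0.1137,0]]

```text
time_s: 41.2
ee_pos: [0.51, 0.3487, 0.3717]
eef_rot: [3.138, 0.003, -0.278]
force: [-0.0, -0.1, 0.2]
grip_width: 0.0469
grip_force: 0.0
```

Run:
```python
from r2 import *
log()
rows([([.509,.350,.298],down(2.862-np.pi),0)])
```

```text
t 41.2 q [ 0.54   0.409  1.042 -0.     1.696  2.39 ] p [0.51   0.3487 0.3717] rot [ 3.138e+00  3.000e-03 -2.780e-01] F [-0.  -0.1  0.2] w 0.0469 gf 0.0
[-0.0042, -0.0052, 0.2948, 0.0006, 0.0005, 0.0002, 0]
```

play_rows:
  motion:
    - [[-0.004,-0.005,0.15,0,0,0,0],[-0.004,-0.005,0.295,0,0,0,0],[-0.004,-0.005,0.295,0,0,0,-0.2],[-0.004,-0.005,0.295,0,0,0,-0.5],[-0.004,-0.005,0.295,0,0,0,-0.8],[-0.004,-0.005,0.295,0,0,0,-0.8],[-0.004,-0.005,0.295,0,0,0,-0.8]]
  grip_force: 10

```text
time_s: 41.9
ee_pos: [0.5091, 0.3513, 0.3001]
eef_rot: [3.141, 0.001, -0.28]
force: [1.2, -1.8, 6.6]
grip_width: 0.0181
grip_force: 10.0
```

```bash
cat > arc.py <<'E'
from r2 import *
import sys
log()
p,R,o=cur()
piv=np.array([.7195,.2885]);d=p[:2]-piv;a0=np.arctan2(d[1],d[0])%(2*np.pi);print("r,a",np.hypot(*d),a0)
r=.219;n=int(sys.argv[2])
rows([([piv[0]+r*np.cos(a),piv[1]+r*np.sin(a),p[2]],down(a-np.pi),-.8) for a in np.linspace(a0,float(sys.argv[1]),n+1)[1:]])
E
python3 arc.py 3.51 10
```

```text
t 41.9 q [ 0.545  0.417  1.19  -0.     1.535  2.396] p [0.5091 0.3513 0.3001] rot [ 3.141e+00  1.000e-03 -2.800e-01] F [ 1.2 -1.8  6.6] w 0.0181 gf 10.0
r,a 0.21960689321736948 2.851537607540484
[0.0038, 0.0577, 0.0, 0.0001, 0.0001, -0.0089, -0.8]
[0.0089, 0.1151, 0.0001, 0.0001, 0.0001, -0.0194, -0.8]
[0.0178, 0.1721, 0.0001, 0.0001, 0.0001, -0.0299, -0.8]
[0.0304, 0.2284, 0.0002, 0.0001, 0.0001, -0.0404, -0.8]
[0.0467, 0.2837, 0.0002, 0.0001, 0.0001, -0.0509, -0.8]
[0.0667, 0.3378, 0.0003, 0.0001, 0.0001, -0.0613, -0.8]
[0.0901, 0.3905, 0.0003, 0.0001, 0.0001, -0.0718, -0.8]
[0.1169, 0.4416, 0.0003, 0.0001, 0.0001, -0.0823, -0.8]
[0.1471, 0.4907, 0.0003, 0.0001, 0.0001, -0.0928, -0.8]
[0.1804, 0.5378, 0.0004, 0.0001, 0.0001, -0.1033, -0.8]
```

play_rows:
  motion:
    - [[0.003,0.0577,0,0,0,-0.009,-0.8],[0.009,0.115,0,0,0,-0.0194,-0.8],[0.018,0.172,0,0,0,-0.03,-0.8],[0.03,0.228,0,0,0,-0.04,-0.8],[0.0467,0.284,0,0,0,-0.051,-0.8],[0.0667,0.338,0,0,0,-0.061,-0.8],[0.09,0.39,0,0,0,-0.072,-0.8],[0.117,0.4416,0,0,0,-0.082,-0.8],[0.147,0.491,0,0,0,-0.093,-0.8],[0.18,0.538,0,0,0,-0.103,-0.8]]

```text
time_s: 42.9
ee_pos: [0.5157, 0.2095, 0.3]
eef_rot: [3.141, -0.001, 0.37]
force: [12.6, 7.0, -0.1]
grip_width: 0.0176
grip_force: 10.0
```

```bash
python3 arc.py 4.16 10
```

```text
t 42.9 q [ 0.32   0.269  1.386 -0.     1.485  1.521] p [0.5157 0.2095 0.3   ] rot [ 3.141e+00 -1.000e-03  3.700e-01] F [12.6  7.  -0.1] w 0.0176 gf 10.0
r,a 0.21851993630445715 3.5113356375154137
[-0.0001, 0.0568, 0.0, 0.0001, -0.0001, -0.0103, -0.8]
[0.0054, 0.1133, 0.0001, 0.0001, -0.0001, -0.0206, -0.8]
[0.0146, 0.1694, 0.0001, 0.0001, -0.0001, -0.031, -0.8]
[0.0274, 0.2248, 0.0001, 0.0001, -0.0001, -0.0413, -0.8]
[0.0437, 0.2792, 0.0002, 0.0001, -0.0001, -0.0516, -0.8]
[0.0636, 0.3324, 0.0002, 0.0001, -0.0001, -0.0619, -0.8]
[0.0868, 0.3842, 0.0003, 0.0001, -0.0001, -0.0723, -0.8]
[0.1134, 0.4345, 0.0003, 0.0001, -0.0001, -0.0826, -0.8]
[0.1431, 0.4829, 0.0004, 0.0001, -0.0001, -0.0929, -0.8]
[0.176, 0.5292, 0.0004, 0.0001, -0.0001, -0.1032, -0.8]
```

play_rows:
  motion:
    - [[0.001,0.057,0,0,0,-0.01,-0.8],[0.0064,0.113,0,0,0,-0.0206,-0.8],[0.0156,0.169,0,0,0,-0.031,-0.8],[0.028,0.225,0,0,0,-0.041,-0.8],[0.044,0.279,0,0,0,-0.0516,-0.8],[0.064,0.332,0,0,0,-0.062,-0.8],[0.087,0.384,0,0,0,-0.072,-0.8],[0.1134,0.4345,0,0,0,-0.0826,-0.8],[0.143,0.483,0,0,0,-0.093,-0.8],[0.176,0.529,0,0,0,-0.103,-0.8]]

```text
time_s: 43.9
ee_pos: [0.6041, 0.1029, 0.2999]
eef_rot: [-3.141, -0.001, 1.018]
force: [5.4, 11.1, 3.4]
grip_width: 0.0179
grip_force: 10.0
```

```bash
python3 arc.py 4.16 1
python3 - <<'E'
from m import *
c=camera("scene");P=cloud(c);z=P[...,2];R=(P[...,0]>0.25)&(P[...,0]<0.8)&(P[...,1]>-.2)&(P[...,1]<.5)
show("head",c,P,R&(z>.225)&(z<.262)&(P[...,1]<.09),100)
E
```

```text
t 43.9 q [1.090e-01 4.030e-01 1.210e+00 1.000e-03 1.528e+00 6.620e-01] p [0.6041 0.1029 0.2999] rot [-3.141e+00 -1.000e-03  1.018e+00] F [ 5.4 11.1  3.4] w 0.0179 gf 10.0
r,a 0.21853305910990137 4.156313239004444
[-0.0019, 0.0032, -0.0, -0.0, -0.0001, -0.0001, -0.8]
== head
[264. 177.] 1114 [0.562  0.0206 0.2534] [ 0.508 -0.034  0.247] [0.611 0.078 0.26 ] [array([555.8,  20.7]), array([119.4, 124.9]), np.float64(7.8)]
```

Head is at (0.556, 0.021), with the case centre at (0.5535, 0.020). I'll release and retreat upward.

play_rows:
  motion:
    - [[0,0,0,0,0,0,-0.4],[0,0,0,0,0,0,0],[0,0,0,0,0,0,0],[0,0,-0.15,0,0,0,0],[0,0,-0.3,0,0,0,0],[0,0,-0.45,0,0,0,0],[-0.2,0,-0.5,0,0,0,0],[-0.4,0,-0.5,0,0,0,0],[-0.4,0,-0.5,0,0,0,0]]

```text
time_s: 44.85
ee_pos: [0.5485, 0.0141, 0.4252]
eef_rot: [3.141, 0.004, 1.01]
force: [0.0, 0.9, -0.0]
grip_width: 0.0467
grip_force: 0.0
```

play_rows:
  motion:
    - [[-0.1,-0.15,0,0,0,0,0],[-0.2,-0.3,0,0,0,0,0],[-0.3,-0.5,0,0,0,0,0],[-0.4,-0.7,0,0,0,0,0],[-0.4,-0.9,0,0,0,0,0],[-0.4,-0.9,0,0,0,0,0],[-0.4,-0.9,0,0,0,0,0]]

```text
time_s: 45.55
ee_pos: [0.306, 0.0519, 0.4253]
eef_rot: [3.142, 0.002, 1.015]
force: [1.0, -1.1, 0.8]
grip_width: 0.047
grip_force: 0.0
```

```bash
python3 find.py
python3 - <<'E'
from m import *
from plan import log
log()
c=camera("scene");save("s11",c,1.5);P=cloud(c);z=P[...,2];R=(P[...,0]>0.25)&(P[...,0]<0.8)&(P[...,1]>-.2)&(P[...,1]<.5)
show("head",c,P,R&(z>.225)&(z<.262)&(P[...,1]<.09),100)
E
```

```text
== top cartons
[200. 188.] 161 [0.5543 0.1362 0.046 ] [0.531 0.118 0.04 ] [0.575 0.154 0.05 ] [array([553. , 135.9]), array([36.5, 48.4]), np.float64(83.6)]
== cup
[315. 225.] 80 [ 0.4175 -0.2417  0.0763] [ 0.387 -0.267  0.07 ] [ 0.452 -0.205  0.082] [array([ 419.3, -234.3]), array([65.9, 64.9]), np.float64(88.1)]
== scene cartons
== cup
[184. 189.] 120 [ 0.4216 -0.239   0.0756] [ 0.389 -0.27   0.071] [ 0.455 -0.207  0.081] [array([ 421.7, -239.7]), array([72.7, 63.8]), np.float64(41.9)]
t 45.65 q [ 0.049 -0.325  1.687 -0.002  1.784  0.605] p [0.3075 0.0513 0.4244] rot [-3.139  0.004  1.014] F [-0.1 -0.3 -0.1] w 0.047 gf 0.0
== head
[264. 177.] 1121 [0.5644 0.0199 0.2537] [ 0.509 -0.034  0.248] [0.612 0.078 0.26 ] [array([558.2,  20.2]), array([117.7, 123.7]), np.float64(8.3)]
```

View pics/s11.png

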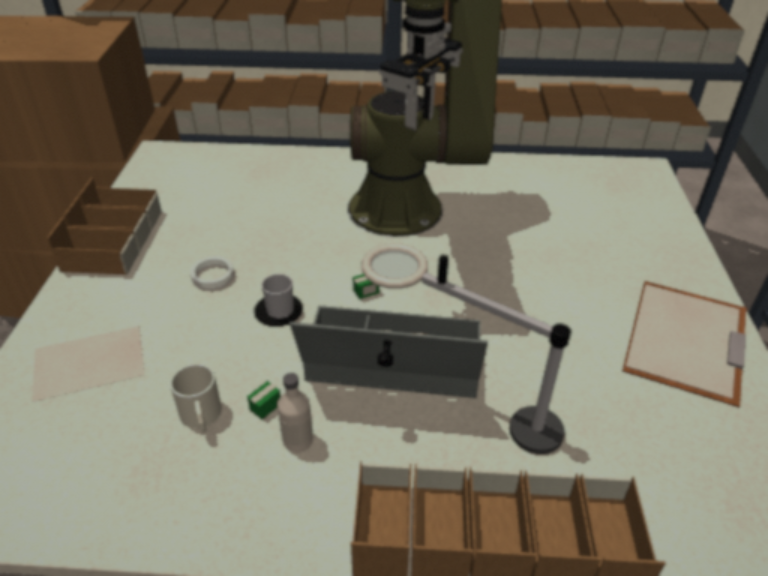

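The final view shows the lid open at (390,345), the magnifier at (395,266) over the case, and the cup upright on its mat at (278,300). The spray bottle, mug and tape have not moved, and the arm is clear.

```bash
python3 -c "
from station import workorder
print(workorder.hand_in())"
```

```text
the job is handed in; nothing more can be done
None
```

I handed the job in at about 46 s of the 210 s limit, with the lid open, five nuts (all I could see) in the narrow compartment, the empty cup upright on its mat, all three cartons in the wide compartment, and the magnifier back over the case; no verdict came back.

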